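# Thread an antenna element through the boom's insulator blocks

### The arm

A 7-joint arm with a two-finger parallel gripper is mounted at the origin on the work surface. World frame = base frame: x ahead of the robot, y to its left, z up, the work surface at z = 0. Lengths are in m, angles in rad, forces in N, time in s.
With the tool pointing down it reaches from about 0.425 to 0.8 m from the base axis. Payload 8.3 kg.
Tool frame: the origin (TCP) lies midway between the tips of the shut fingers; the grasp point (between the pads) lies 19 mm behind it; z points along the fingers, y is the direction in which the jaws open and shut (so a half turn about z gives the same grasp; the last joint's range is limited). The gripper opens to 85 mm and grips with 20 to 120 N. Pads are 22 mm wide; open, the fingers measure 114 mm over their backs; the gripper's body (76 mm by 85 mm) begins 54 mm behind the grasp point. The pads swing forward as they close: fully open they stand 13 mm farther back than shut.
Start: joints at [-1.38, 0.383, 0.016, 1.37, -0.006, 1.388, -0.046], TCP at [0.157, 0.605, 0.231] pointing down, gripper open.
Joint ranges: [-2.95, 2.95], [-0.25, 2.06], [-1.52, 1.56], [0.18, 2.33], [-1.44, 4.58], [0.02, 2.06], [-3.01, 3.01]. Speed limits (rad/s): [2.39, 2.39, 3.01, 3.01, 3.14, 3.14, 3.14].

### API

Orientations are given as a 3x3 rotation matrix whose columns are the frame's x, y, z axes.
In Python, from bench import * gives the robot as it stands. The module is installed in compiled form; this text tells all that it offers.
- The arm moves only by the shell command python3 -m handwheel 'ROWS' [FORCE]. ROWS is JSON, a list of rows, each a list of 7 numbers: the shift along the tool's x, y, z in m, then the turn, a rotation vector about the tool's x, y, z in degrees, then the closure, from 0 (fully open) to 1 (shut). In form: [[dx, dy, dz, ax, ay, az, grip], ...]. A call has 1 to 12 rows; each row shifts and turns the commanded pose from where the row before left it, along the tool's axes as they then stand; what a row does not reach is not made up. A row lasts 1/12 s, in which the tool goes at most 41.7 mm and 7.16 degrees, less where a joint would pass 70% of its speed; a pose out of reach is approached as far as the arm can. A call is refused whole if a number of a shift passes 0.0417 or a number of a turn 7.16, either way. A call with a gripper value outside its range is refused whole. The fingers move at their own pace and stop on an object; FORCE is the grip in N (left out, the last holds). Time passes only in rows, so rows that do not move let the fingers close. It gives the time, the measured TCP pose, the force and the opening at its end, in the units of the state.
- state(): the state, without advancing time (a new reading comes with each control period).
- snapshot(name): name is "side" or "top"; returns the picture (420x560x3 uint8, red, green, blue); there is no depth.
- calibration(name): a dict with "fx", "fy", "cx", "cy" (pixels), "cam_to_world" (4x4, takes a point from camera to world coordinates). Camera axes: x right, y up, looking along -z (the intrinsics and any distortion apply to the point x, -y, -z); pixel columns grow to the right and rows downward; lengths in m; the calibration is good to about 2 mm. A picture is of the moment at which its call begins. calibration takes no time and is no camera call.
- job_done(): hands the job in, once; it reports no verdict.
The state is a dict: "time_s": time; "qpos": joint angles; "dq": joint speeds; "tau": joint torques, N m; "tcp_pos": TCP position; "tool_rot": TCP orientation; "wrist_force": force on the tool from outside, world axes, zero at the start; "moment": the same for the moment, N m; "opening": opening from 0.0 (shut) to 1.0 (fully open).
Only numpy, scipy, OpenCV 4.12 (cv2) and the standard library are available. Lean on these libraries where they do the work, as an engineer would, in place of code of your own. Each camera call takes 0.05 s, during which the arm holds its last target.

### The job

Lift the short antenna element out of its cradle by the red sleeve, thread its bare metal end through both insulator blocks on the boom, the yellow one first and then the white one, and push on until its tip has driven the brass contact fully into the black terminal block; then let go and leave the element in place. The blocks were clamped on by eye, so feel for the holes and ease the rod in gently: forcing it, leaning on it or ramming the end stop cracks the plastic. Leave the multimeter, spool, jar and screwdriver where they are.

Things in the scene. Friction and masses are not known exactly. Their poses are not given: they have to be found in the camera images.
- element: Antenna element, 193 mm long, 0.1 to 0.17 kg, loose. Origin: on its axis, centre of the black collar's front face; x along the axis to the bare tip. Ahead of it: 12 mm aluminium rod, 105 mm long. Behind it: collar 26 mm diameter, 8 mm thick, then the red sleeve to grip, 14 x 14 mm square, 80 mm long. Starts level in the cradle, axis 45 mm above the table, two sleeve sides upright.
- element_tip (a point): Tip of the element, 105 mm along +x from its origin; the last 6 mm of the rod taper to a 5 mm flat end, which slides into a hole it meets a few mm off-centre.
- cradle: Fixed grey cradle, foot 185 x 60 x 8 mm; origin under its centre, x along the element lying in it. Supports 10 mm long, 40 mm wide at x = +75 mm (under the rod) and -78 mm (under the sleeve's end), with open-topped slots, 47 mm tall. Element origin within 2 mm of x = 0. It lifts straight up; 65 mm of sleeve is free between collar and rear support.
- boom_mount: Fixed square boom (25 mm, 170 mm long, along y) on feet; on top a carriage with two insulator blocks, 44 mm wide (y), 48 mm tall (tops about 108 mm up), and a black terminal block. x is the threading direction. Nominally: yellow block x = 0 to 16 mm, white 46 to 62, black 92 to 108; origin at table height. Rigid; plastic cracks at 15 N between element and mount.
- hole_nominal (a point): Fixed point of the mount, 84 mm above its origin: nominal mouth of the yellow block's hole. Both blocks have a straight 13.8 mm hole along the mount's x, in line with the contact. The whole carriage was clamped by eye and is truly off from here by up to 8 mm along x, 6 mm to either side (y) and 4 mm up or down; it is locked there and the offset is not reported.
- contact (a joint): Brass contact button, 18 mm diameter, in line with the holes, sticking 8 mm out of the black block towards the white one. Value: 0 = fully out, 0.008 m = pushed fully in, flush with the black block, which stops the rod hard. It moves at about 4 N and stays where it is pushed; the collar is then still 13 mm short of the yellow block.
- multimeter: Yellow multimeter lying flat, 75 x 140 x 30 mm, loose; origin under its centre. Bystander.
- spool: Copper-coloured wire spool standing on end, 72 mm diameter, 40 mm tall, loose; origin under its centre. Bystander.
- jar: Small clear jar with a blue cap, 60 mm diameter, 65 mm tall, loose; origin under its centre. Bystander.
- screwdriver: Screwdriver lying on the table, loose, along its x. Bystander.
Mind the look-alikes: they are no part of the job. Of the things that look like the boom_mount, the middle-sized one is meant. There is more than one size of the element; the job needs the larger.

How it is judged:
On the way, in this order (a step that is already met when the one before it is completed fails the run):
1. the tip has come through the yellow block (x of element_tip in the frame of boom_mount between 0.026 and 0.05 m and y of element_tip in the frame of boom_mount between -0.01 and 0.01 m and z of element_tip in the frame of boom_mount between 0.075 and 0.093 m), for 0.05 s.
2. the tip has come through the white block too (x of element_tip in the frame of boom_mount above 0.072 m and value of joint contact below 0.006 m and y of element_tip in the frame of boom_mount between -0.01 and 0.01 m and z of element_tip in the frame of boom_mount between 0.075 and 0.093 m), for 0.05 s.
3. the contact has been pushed in (value of joint contact above 0.0065 m), for 0.1 s.
At the end, for the whole second after the job is handed in: The rod runs through both blocks, in line with the holes (within 0.08 rad), its tip up to the black block, the brass contact pushed in to within 1.5 mm of flush, everything at rest and let go (value of joint contact above 0.0065 m and x of element_tip in the frame of boom_mount above 0.08 m and angle between the x axis of element and the x axis of boom_mount, either way round below 0.08 rad and y of element in the frame of boom_mount between -0.01 and 0.01 m and z of element in the frame of boom_mount between 0.075 and 0.093 m and y of element_tip in the frame of boom_mount between -0.01 and 0.01 m and z of element_tip in the frame of boom_mount between 0.075 and 0.093 m and linear speed of element below 0.01 m/s); the robot touches nothing.
It fails at once if element and boom mount pressed together with more than 15 N (contact force between element and boom_mount above 15 N).
It fails at once if the multimeter was moved more than 15 mm (distance of multimeter from where it was at the start of the episode above 0.015 m).
It fails at once if the spool was moved more than 15 mm (distance of spool from where it was at the start of the episode above 0.015 m).
It fails at once if the jar was moved more than 15 mm (distance of jar from where it was at the start of the episode above 0.015 m).
It fails at once if the screwdriver was moved more than 15 mm (distance of screwdriver from where it was at the start of the episode above 0.015 m).
It also fails if it takes over 72 s, if anything falls off the work surface, if the arm or the gripper's body presses on something with over 40 N, if the wrist force passes 120 N, or if a joint passes its speed limit or range.

## Working session

There is one attempt and no reset: what is moved stays moved. The work goes in short steps, Python scripts to look and compute and a shell command to move; the robot and the scene stay as the last step left them, time stands still between calls to the robot, and variables do not carry over. Pictures are saved under pics/ and viewed, and the job is handed in when it is done.

```bash
mkdir -p pics; python3 - <<'E'
from bench import *
import cv2
for n in ("top","side"):
    im=snapshot(n); cv2.imwrite(f"pics/{n}0.png",im[:,:,::-1]); c=calibration(n); print(n,c)
s=state(); print(s)
E
```

```text
top {'fx': 488.4406284928168, 'fy': 488.4406284928168, 'cx': 278.0746643196196, 'cy': 206.36987576248453, 'cam_to_world': array([[-0.0258971 ,  0.9979368 , -0.05874935,  0.53032153],
       [-0.99956225, -0.02500867,  0.01580759,  0.09839207],
       [ 0.01430573,  0.059133  ,  0.9981476 ,  1.21086136],
       [ 0.        ,  0.        ,  0.        ,  1.        ]])}
side {'fx': 401.91019798404665, 'fy': 401.91019798404665, 'cx': 281.5497921656986, 'cy': 206.94302001856724, 'cam_to_world': array([[ 0.99489343,  0.06933859, -0.07334313,  0.50572725],
       [-0.10039204,  0.75482457, -0.64819851, -0.55996696],
       [ 0.01041602,  0.65225151,  0.75793105,  0.83125043],
       [ 0.        ,  0.        ,  0.        ,  1.        ]])}
{'time_s': 0.1, 'qpos': array([-1.37991488,  0.38418393,  0.01635675,  1.37108891, -0.00628676,
        1.38819552, -0.04650594]), 'dq': array([-4.10415368e-04, -2.88836148e-03, -8.06248422e-04, -2.49808598e-03,
       -1.40462404e-04,  1.66335604e-03,  4.58783456e-05]), 'tau': array([ 3.26969355e-03, -6.29138303e+01,  8.47807992e-01, -3.72758138e+01,
        1.69061747e-02,  1.03451815e-02,  4.18194972e-06]), 'tcp_pos': array([0.15675651, 0.60453609, 0.23034207]), 'tool_rot': array([[-9.67989189e-01,  2.50991533e-01, -4.24347758e-04],
       [ 2.50991889e-01,  9.67987560e-01, -1.77641264e-03],
       [-3.51011809e-05, -1.82605607e-03, -9.99998332e-01]]), 'wrist_force': array([-0.16018733,  0.16908526,  0.04320039]), 'moment': array([ 0.06211462, -0.04266784, -0.05032987]), 'opening': 0.999343074534279}
```

View pics/top0.png

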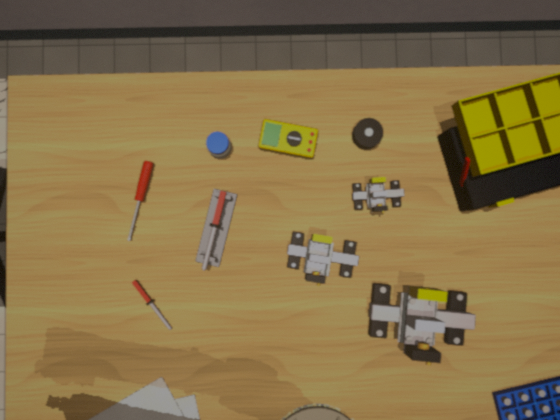

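View pics/side0.png

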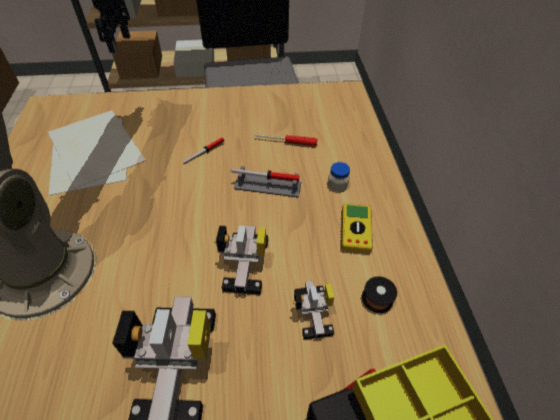

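Candidates in the top picture: boom mounts at (377,194) small, (320,257) middle and (420,320) large, so the middle one fits. The element in the cradle is at (215,228). The objects at (141,200) and (152,305) look like screwdrivers, but one could be the smaller element. I'll enlarge to check.

```bash
cat > h.py <<'E'
import numpy as np, cv2
from bench import *
def proj(n,P):
    c=calibration(n);T=np.linalg.inv(c["cam_to_world"]);p=T[:3,:3]@np.asarray(P,float)+T[:3,3]
    return np.array([c["cx"]+c["fx"]*p[0]/-p[2], c["cy"]-c["fy"]*p[1]/-p[2]])
def ray(n,uv):
    c=calibration(n);M=c["cam_to_world"];d=np.array([(uv[0]-c["cx"])/c["fx"],-(uv[1]-c["cy"])/c["fy"],-1.])
    return M[:3,3],M[:3,:3]@d
def atz(n,uv,z):
    o,d=ray(n,uv);return o+d*(z-o[2])/d[2]
E
python3 - <<'E'
from h import *
a=cv2.imread("pics/top0.png");b=cv2.imread("pics/side0.png")
def crop(im,x,y,w,h,s): return cv2.resize(im[y:y+h,x:x+w],(w*s,h*s),interpolation=cv2.INTER_CUBIC)
cv2.imwrite("pics/cA.png",crop(a,110,130,260,195,3))
cv2.imwrite("pics/cB.png",crop(b,150,110,200,190,3)[:570])
cv2.imwrite("pics/cC.png",crop(a,190,180,60,95,6))
cv2.imwrite("pics/cD.png",crop(a,280,220,85,70,9))
cv2.imwrite("pics/cE.png",crop(b,205,150,110,150,4))
for n in("top","side"): print(n,proj(n,[.157,.605,.231]),proj(n,[0,0,0]))
E
```

```text
top [ 14.95615035 434.67653908] [317.33183059 454.26058966]
side [122.02368823  49.62271951] [ 42.72703702 271.93337671]
```

View pics/cA.png

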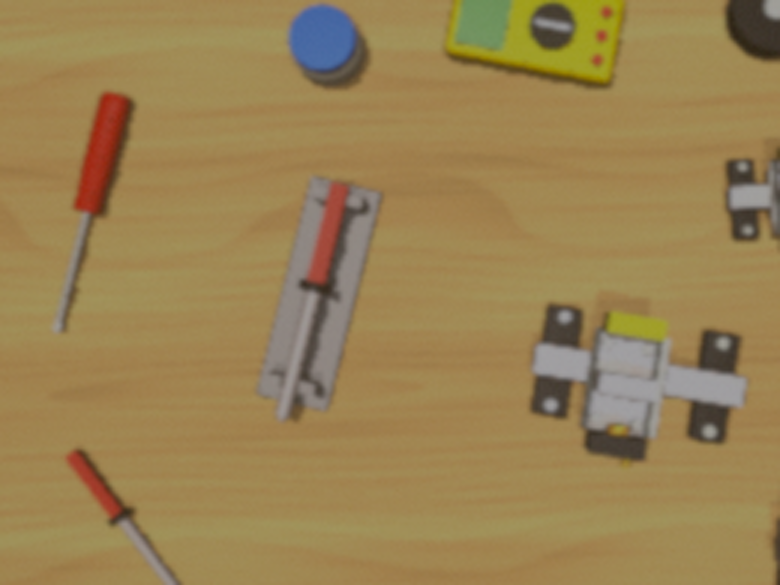

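View pics/cB.png

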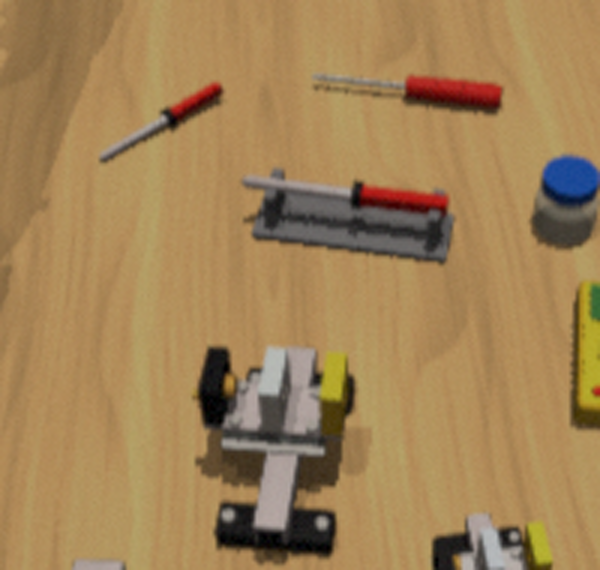

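View pics/cC.png

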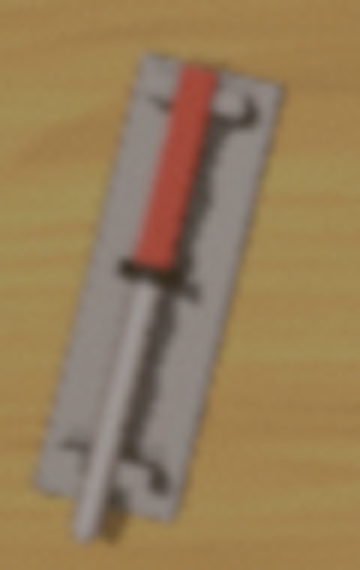

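View pics/cD.png

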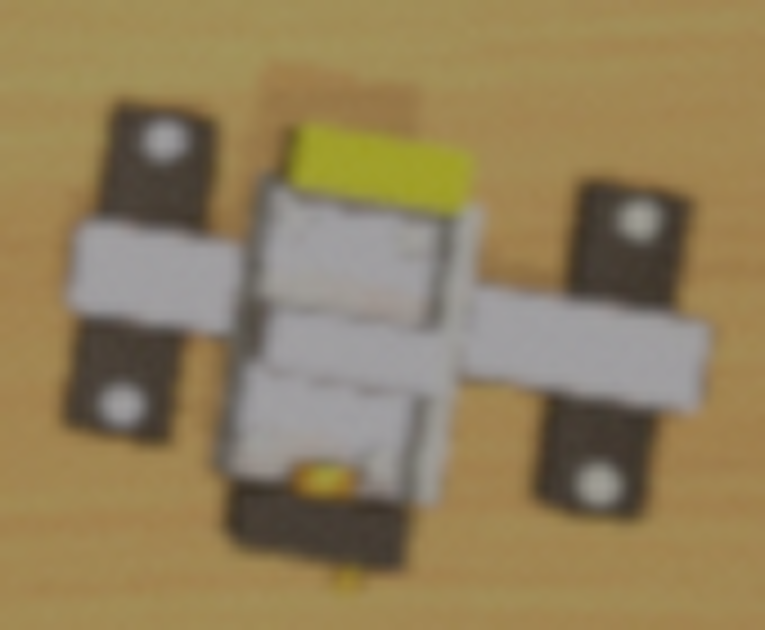

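View pics/cE.png

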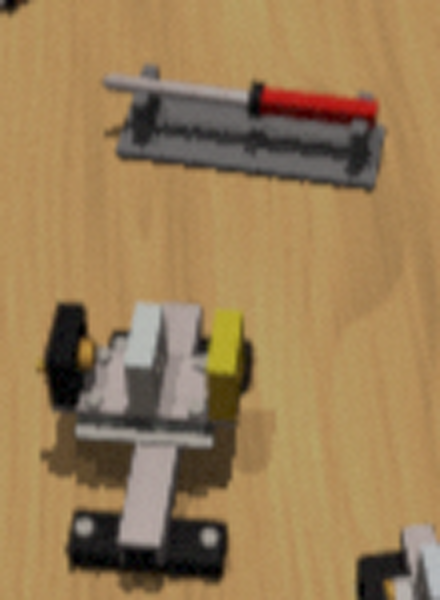

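The enlarged crops show the smaller element lying loose near top (152,305): it has a collar, and the rod and sleeve are shorter. The thing at (141,200) is the plain-shafted screwdriver. So the larger element is the one in the cradle, and the middle mount is the one at (320,257). Next I'll measure both.

```bash
cat > fit.py <<'E'
from h import *
from scipy.optimize import minimize
S=4
def box(x0,x1,hy,z0,z1):
    return np.array([[x,y,z] for x in(x0,x1) for y in(-hy,hy) for z in(z0,z1)],float)
def Rz(a): c,s=np.cos(a),np.sin(a);return np.array([[c,-s,0],[s,c,0],[0,0,1.]])
def sil(n,P,roi,sub=(0,0)):
    x,y,w,h=roi
    uv=np.array([proj(n,p) for p in P])
    q=((uv-[x,y]+.5)*S-.5)
    m=np.zeros((h*S,w*S),np.uint8)
    hull=cv2.convexHull(q.astype(np.float32))
    cv2.fillConvexPoly(m,np.round(hull*16).astype(np.int32),255,lineType=cv2.LINE_AA,shift=4)
    return cv2.resize(m,(w,h),interpolation=cv2.INTER_AREA)/255.
def blur(m): return cv2.GaussianBlur(m,(0,0),.8)
def fitbox(masks,rois,gen,p0,scale,fix=None):
    def cost(p): 
        return sum(((blur(sil(n,gen(p),rois[n]))-masks[n])**2).sum() for n in masks)
    best=None
    sim=np.vstack([p0]+[np.array(p0)+np.eye(len(p0))[i]*scale[i] for i in range(len(p0))])
    r=minimize(cost,p0,method="Nelder-Mead",options=dict(initial_simplex=sim,xatol=1e-5,fatol=1e-3,maxiter=600))
    return r.x,r.fun
E
python3 - <<'E'
from fit import *
ims={n:cv2.imread(f"pics/{n}0.png") for n in("top","side")}
def mask(n,roi,f):
    x,y,w,h=roi;hsv=cv2.cvtColor(ims[n],cv2.COLOR_BGR2HSV)[y:y+h,x:x+w].astype(int)
    return f(hsv).astype(float)
yel=lambda h:(h[...,0]>25)&(h[...,0]<36)&(h[...,1]>175)
red=lambda h:((h[...,0]<8)|(h[...,0]>172))&(h[...,1]>110)&(h[...,2]>60)
# yellow block
R={"top":(305,228,35,22),"side":(248,220,30,42)}
M={n:mask(n,R[n],yel) for n in R}
print({n:M[n].sum() for n in M})
# bolts / yaw
px=lambda u,v:(280+u/9-.5,220+v/9-.5)
B=[atz("top",px(*q),.012)[:2] for q in((163,137),(640,218),(122,405),(598,485))]
B=np.array(B);print("bolts",B.round(4),"center",B.mean(0).round(4))
v=[B[1]-B[0],B[3]-B[2]];print("boom yaw deg",[np.degrees(np.arctan2(*(-a)[::-1])) for a in v])
v2=[B[2]-B[0],B[3]-B[1]];print([np.degrees(np.arctan2(a[1],a[0])) for a in v2])
v=-(v[0]+v[1]); ph=np.arctan2(v[1],v[0])   # from right(-yworld) to left
# mount x ~ -world x ; mount y = zxx
yaw0=ph+np.pi/2; print("mount x yaw",np.degrees(yaw0))
c0=np.r_[atz("top",(323,240),.108)[:2]]
gen=lambda p:(box(0,.016,.022,.060,.108)@Rz(p[3]).T)+[p[0],p[1],p[2]]
for ns in (("top","side"),("top",),("side",)):
    p,f=fitbox({n:M[n] for n in ns},R,gen,[c0[0]+.008,c0[1],0,yaw0],[.01,.01,.004,.1]);print(ns,"yellow",p.round(4),np.degrees(p[3]),f)
    g=lambda q:gen([*q,yaw0]); p,f=fitbox({n:M[n] for n in ns},R,g,[c0[0]+.008,c0[1],0],[.01,.01,.004]);print("  fixed yaw",p.round(4),f)
# element sleeve
R={"top":(205,185,30,48),"side":(260,165,45,22)}
M={n:mask(n,R[n],red) for n in R};print({n:M[n].sum() for n in M})
gen=lambda p:(box(-.088,-.008,.007,-.007,.007)@Rz(p[3]).T)+p[:3]
c0=atz("top",(216,228),.045)
for ns in (("top","side"),("top",),("side",)):
    p,f=fitbox({n:M[n] for n in ns},R,gen,[c0[0],c0[1],.045,np.radians(170)],[.01,.01,.004,.1]);print(ns,"elem",p.round(4),np.degrees(p[3]),f)
    tip=Rz(p[3])@[.105,0,0]+p[:3]; print("tip px", proj("top",tip),proj("side",tip))
for n in("top","side"): cv2.imwrite(f"pics/m_{n}.png",M[n]*255)
E
```

```text
{'top': np.float64(99.0), 'side': np.float64(103.0)}
bolts [[ 0.5301  0.0333]
 [ 0.5047 -0.0961]
 [ 0.4578  0.0465]
 [ 0.4327 -0.0822]] center [ 0.4813 -0.0246]
boom yaw deg [np.float64(78.89775981275167), np.float64(78.97965196267852)]
[np.float64(169.6653007817942), np.float64(169.04058807775152)]
mount x yaw 168.93858108084493
('top', 'side') yellow [ 0.5292 -0.0165 -0.0032  3.0988] 177.5453430678755 130.64000506710093Traceback (most recent call last):
  File "<stdin>", line 25, in <module>
  File "fit.py", line 21, in fitbox
    r=minimize(cost,p0,method="Nelder-Mead",options=dict(initial_simplex=sim,xatol=1e-5,fatol=1e-3,maxiter=600))
    res = _minimize_neldermead(fun, x0, args, callback, bounds=bounds,
                               **options)
    fxcc = func(xcc)
    fx = function(np.copy(x), *(wrapper_args + args))
  File "fit.py", line 18, in cost
    return sum(((blur(sil(n,gen(p),rois[n]))-masks[n])**2).sum() for n in masks)
  File "fit.py", line 18, in <genexpr>
    return sum(((blur(sil(n,gen(p),rois[n]))-masks[n])**2).sum() for n in masks)
                      ~~~^^^^^^^^^^^^^^^^^^
  File "fit.py", line 9, in sil
    uv=np.array([proj(n,p) for p in P])
                 ~~~~^^^^^
  File "h.py", line 4, in proj
    c=calibration(n);T=np.linalg.inv(c["cam_to_world"]);p=T[:3,:3]@np.asarray(P,float)+T[:3,3]
ValueError: time passes only in moves, steps and waits
```

```bash
python3 - <<'E'
from bench import *
import pickle; pickle.dump({n:calibration(n) for n in("top","side")},open("cal.pkl","wb"))
E
sed -i 's/^from bench import \*/from bench import *\nimport pickle\nCAL=pickle.load(open("cal.pkl","rb"))\nTI={n:np.linalg.inv(CAL[n]["cam_to_world"]) for n in CAL}/; s/c=calibration(n);T=np.linalg.inv(c\["cam_to_world"\])/c=CAL[n];T=TI[n]/; s/c=calibration(n)/c=CAL[n]/' h.py
cat > m1.py <<'E'
from fit import *
ims={n:cv2.imread(f"pics/{n}0.png") for n in("top","side")}
def mask(n,roi,f):
    x,y,w,h=roi;hsv=cv2.cvtColor(ims[n],cv2.COLOR_BGR2HSV)[y:y+h,x:x+w].astype(int)
    return f(hsv).astype(float)
yel=lambda h:(h[...,0]>24)&(h[...,0]<36)&(h[...,1]>150)
red=lambda h:((h[...,0]<8)|(h[...,0]>172))&(h[...,1]>110)&(h[...,2]>60)
yaw0=np.radians(169.0)
R={"top":(305,228,35,22),"side":(248,220,30,42)}
M={n:mask(n,R[n],yel) for n in R}
tiles=[]
print({n:M[n].sum() for n in M})
c0=np.r_[atz("top",(323,240),.108)[:2]]
gen=lambda p:(box(0,.016,.022,.060,.108)@Rz(p[3]).T)+[p[0],p[1],p[2]]
def over(n,R,P,fn):
    x,y,w,h=R[n];im=cv2.resize(ims[n][y:y+h,x:x+w],(w*12,h*12),interpolation=cv2.INTER_NEAREST)
    q=(np.array([proj(n,p) for p in P])-[x,y]+.5)*12
    cv2.polylines(im,[cv2.convexHull(q.astype(np.float32)).astype(np.int32)],True,(255,0,255),1)
    mm=cv2.resize(M[n],(w*12,h*12),interpolation=cv2.INTER_NEAREST); im2=(mm[...,None]*255).astype(np.uint8).repeat(3,2)
    cv2.imwrite(fn,np.hstack([im,im2]))
for ns in (("top","side"),("top",),("side",)):
    g=lambda q:gen([*q,yaw0]); p,f=fitbox({n:M[n] for n in ns},R,g,[c0[0]+.008,c0[1],0],[.01,.01,.004]);print(ns," fixed yaw",p.round(4),f)
    if len(ns)==2:
        for n in ns: over(n,R,g(p),f"pics/oy_{n}.png")
R={"top":(205,185,30,48),"side":(260,165,45,22)}
M={n:mask(n,R[n],red) for n in R};print({n:M[n].sum() for n in M})
gen=lambda p:(box(-.088,-.008,.007,-.007,.007)@Rz(p[3]).T)+p[:3]
c0=atz("top",(216,228),.045)
for ns in (("top","side"),("top",),("side",)):
    p,f=fitbox({n:M[n] for n in ns},R,gen,[c0[0],c0[1],.045,np.radians(170)],[.01,.01,.004,.1]);print(ns,"elem",p.round(4),np.degrees(p[3]),f)
    tip=Rz(p[3])@[.105,0,0]+p[:3]; print("tip px", proj("top",tip),proj("side",tip))
    if len(ns)==2:
        for n in ns: over(n,R,gen(p),f"pics/oe_{n}.png")
E
python3 m1.py
```

```text
{'top': np.float64(133.0), 'side': np.float64(120.0)}
('top', 'side')  fixed yaw [ 5.288e-01 -1.810e-02  2.000e-04] 118.43570913458906
('top',)  fixed yaw [ 0.5288 -0.0191  0.0011] 17.32989700459307
('side',)  fixed yaw [ 5.302e-01 -4.000e-04 -4.900e-03] 92.62710504410799
{'top': np.float64(219.0), 'side': np.float64(187.0)}
('top', 'side') elem [0.5526 0.2322 0.0477 2.8916] 165.67637681822862 43.94627142697944
tip px [204.29672049 270.73296596] [229.57886815 170.11484306]
('top',) elem [0.5526 0.2328 0.0428 2.8902] 165.5945390702684 18.306952807032268
tip px [204.27691331 270.57161152] [229.74487777 171.19696683]
('side',) elem [0.5532 0.2325 0.0465 2.9072] 166.56906523133082 24.67345008009803
tip px [204.8836365  270.59066007] [229.70117245 170.71735915]
```

```bash
python3 - <<'E'
import cv2,numpy as np
L=[cv2.imread(f"pics/{f}.png") for f in("oy_top","oy_side","oe_side")]
L=[cv2.resize(l,None,fx=.6,fy=.6) if l.shape[1]>800 else cv2.resize(l,None,fx=.55,fy=.55) for l in L]
W=max(l.shape[1] for l in L);H=sum(l.shape[0] for l in L)
o=np.zeros((H,W,3),np.uint8);y=0
for l in L:o[y:y+l.shape[0],:l.shape[1]]=l;y+=l.shape[0]
print(o.shape);cv2.imwrite("pics/ov.png",o)
E
```

```text
(593, 648, 3)
```

View pics/ov.png

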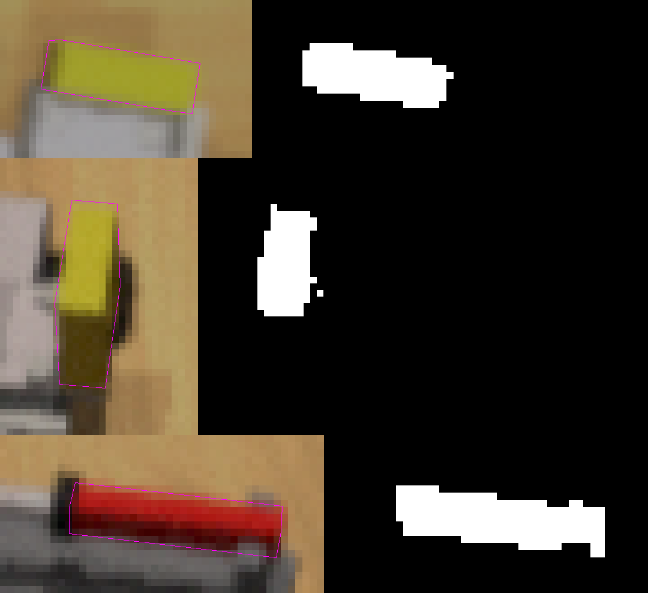

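```bash
sed -i 's/^yel=.*/yel=lambda h:(h[...,0]>20)\&(h[...,0]<36)\&(h[...,1]>150)\&((h[...,2]>125)|(h[...,2]<85))/' m1.py; python3 m1.py | head -4
python3 - <<'E'
from fit import *
# bolts via centroids in top view
im=cv2.imread("pics/top0.png").astype(float).mean(2)
B=[]
for q in((163,137),(640,218),(122,405),(598,485)):
    u,v=int(round(280+q[0]/9-.5)),int(round(220+q[1]/9-.5))
    w=im[v-2:v+3,u-2:u+3]; w=np.clip(w-80,0,None); yy,xx=np.mgrid[v-2:v+3,u-2:u+3]
    B.append((float((w*xx).sum()/w.sum()),float((w*yy).sum()/w.sum())))
print(np.round(B,2))
W=np.array([atz("top",b,.012)[:2] for b in B]);print(W.round(4),W.mean(0))
for a,b in((1,0),(3,2),(2,0),(3,1)):
    d=W[b]-W[a];print(np.degrees(np.arctan2(d[1],d[0])),np.linalg.norm(d))
E
python3 - <<'E'
import cv2,numpy as np
L=[cv2.imread(f"pics/{f}.png") for f in("oy_top","oy_side")]
W=max(l.shape[1] for l in L);H=sum(l.shape[0] for l in L)
o=np.zeros((H,W,3),np.uint8);y=0
for l in L:o[y:y+l.shape[0],:l.shape[1]]=l;y+=l.shape[0]
cv2.imwrite("pics/ov2.png",cv2.resize(o,None,fx=.7,fy=.7))
E
```

```text
{'top': np.float64(130.0), 'side': np.float64(199.0)}
('top', 'side')  fixed yaw [ 5.29e-01 -1.92e-02  2.00e-04] 58.843195719395446
('top',)  fixed yaw [ 0.5289 -0.0195  0.0007] 19.773039345979257
('side',)  fixed yaw [ 0.5291 -0.02    0.0011] 39.347948414260856
[[297.85 235.08]
 [350.63 243.94]
 [293.08 264.46]
 [346.05 273.34]]
[[ 0.5292  0.0327]
 [ 0.5041 -0.0961]
 [ 0.4579  0.0464]
 [ 0.4328 -0.0825]] [ 0.48099208 -0.02485182]
79.00193676669413 0.1313022233587478
79.00436002981785 0.13131606177773644
-10.875648693646903 0.07262259795173524
-10.86472076322069 0.07261707498020611
```

View pics/ov2.png

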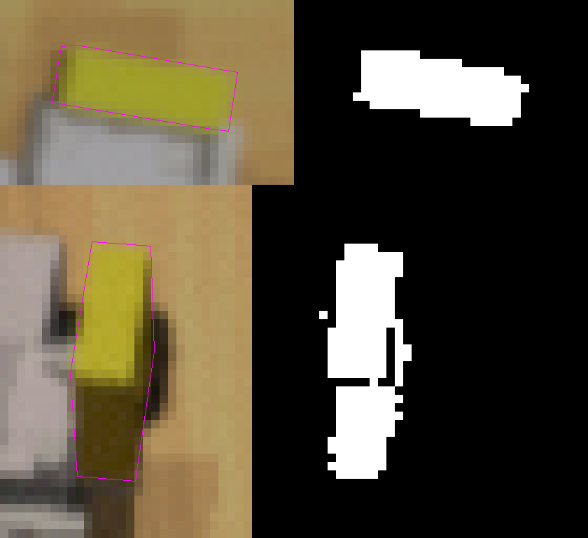

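Measured poses:

| Item | Position (m) | Yaw |
|---|---|---|
| Hole mouth | about (0.529, -0.019, 0.084) | 169° (mount x axis) |
| Element origin | about (0.5526, 0.2325, 0.045) | 165.7° |

The tool yaw already matches the element's. Moving above the sleeve now.

```bash
python3 -m handwheel '[[-0.0365,-0.0185,0,0,0,0,0],[-0.0365,-0.0185,0,0,0,0,0],[-0.0365,-0.0185,0,0,0,0,0],[-0.0365,-0.0185,0,0,0,0,0],[-0.0365,-0.0185,0,0,0,0,0],[-0.0365,-0.0185,0,0,0,0,0],[-0.0365,-0.0185,0,0,0,0,0],[-0.0365,-0.0185,0,0,0,0,0],[-0.0365,-0.0185,0,0,0,0,0],[-0.0365,-0.0185,0,0,0,0,0],[-0.0365,-0.0185,0,0,0,0,0],[-0.0365,-0.0185,0,0,0,0,0]]' 60
cat > rel.py <<'E'
from h import *
import sys
s=state();R=s["tool_rot"];t=np.array([float(a) for a in sys.argv[1:4]]);yaw=float(sys.argv[4])
d=R.T@(t-s["tcp_pos"])
x=R[:,0]
print("tcp",s["tcp_pos"].round(4),"shift tool(mm)",(d*1e3).round(1),"yawx",np.degrees(np.arctan2(x[1],x[0])).round(2),"turn az(tool) ",-((yaw-np.degrees(np.arctan2(x[1],x[0]))+180)%360-180))
print("z axis",R[:,2].round(4),"F",s["wrist_force"].round(2),"M",s["moment"].round(3),"open",round(s["opening"],3),"t",round(s["time_s"],2),"q",s["qpos"].round(2))
E
python3 rel.py 0.5894 0.2232 0.026 165.7
```

```text
time_s: 1.1
tcp_pos: [0.5261, 0.2785, 0.231]
tool_rot: [[-0.968, 0.251, -0.001], [0.251, 0.968, -0.0], [0.0, -0.0, -1.0]]
wrist_force: [1.3, 0.3, 0.0]
opening: 0.999
tcp [0.5261 0.2785 0.231 ] shift tool(mm) [-75.2 -37.6 205. ] yawx 165.47 turn az(tool)  -0.22592380165067993
z axis [-5.e-04 -2.e-04 -1.e+00] F [1.35 0.33 0.  ] M [0.066 0.015 0.005] open 0.999 t 1.1 q [-0.76  0.32  0.28  1.47 -0.09  1.36  0.85]
```

```bash
python3 -m handwheel '[[-0.025,-0.0125,0.02,0,0,0,0],[-0.025,-0.0125,0.03,0,0,0,0],[-0.025,-0.0125,0.03,0,0,0,0],[0,0,0.03,0,0,0,0],[0,0,0.02,0,0,0,0],[0,0,0,0,0,0,0],[0,0,0,0,0,0,0]]'
python3 rel.py 0.5894 0.2232 0.026 165.7
python3 - <<'E'
from h import *
for n in("top","side"): cv2.imwrite(f"pics/{n}1.png",snapshot(n)[:,:,::-1])
a=cv2.imread("pics/top1.png")[150:300,120:300];b=cv2.imread("pics/side1.png")[60:260,180:400]
cv2.imwrite("pics/g1.png",np.hstack([cv2.resize(a,(480,400),interpolation=2),cv2.resize(b,(320,400*1)[:2] if 0 else (320,291),interpolation=2) if 0 else cv2.resize(b[0:200,0:160],(320,400),interpolation=2)]))
E
```

```text
time_s: 1.68
tcp_pos: [0.5873, 0.2248, 0.1001]
tool_rot: [[-0.968, 0.251, -0.003], [0.251, 0.968, -0.001], [0.003, -0.002, -1.0]]
wrist_force: [-0.1, -0.5, 0.1]
opening: 1.0
tcp [0.5873 0.2248 0.1001] shift tool(mm) [-2.7 -0.9 74.1] yawx 165.47 turn az(tool)  -0.22568063234001556
z axis [-0.0031 -0.0013 -1.    ] F [-0.14 -0.46  0.07] M [ 0.035  0.015 -0.01 ] open 1.0 t 1.68 q [-0.63  0.49  0.29  1.54 -0.15  1.14  1.01]
```

View pics/g1.png

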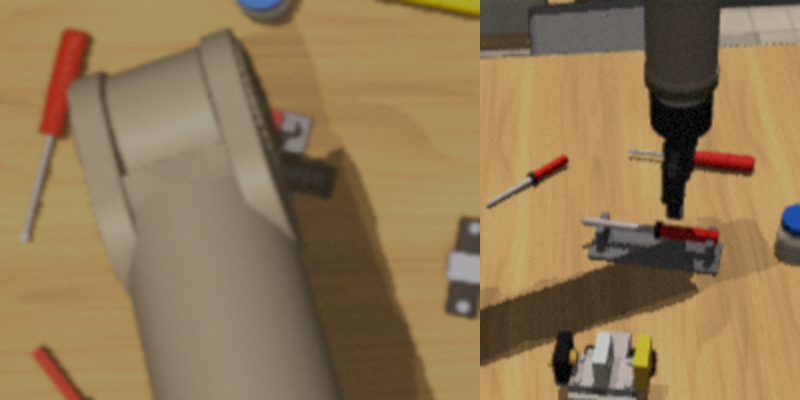

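The picture shows the gripper straddling the sleeve (side crop, about (675,215)) with the fingers clear of the supports. Descending.

```bash
python3 -m handwheel '[[-0.0027,-0.0009,0.025,0,0,0,0],[0,0,0.025,0,0,0,0],[0,0,0.015,0,0,0,0],[0,0,0.01,0,0,0,0],[0,0,0,0,0,0,0],[0,0,0,0,0,0,0]]'
python3 rel.py 0.5894 0.2232 0.025 165.7
```

```text
time_s: 2.28
tcp_pos: [0.5913, 0.224, 0.0276]
tool_rot: [[-0.968, 0.251, 0.001], [0.251, 0.968, 0.001], [-0.001, 0.001, -1.0]]
wrist_force: [0.5, -0.8, -0.0]
opening: 0.997
tcp [0.5913 0.224  0.0276] shift tool(mm) [ 1.7 -1.3  2.6] yawx 165.49 turn az(tool)  -0.2106971762520118
z axis [ 1.4e-03  6.0e-04 -1.0e+00] F [ 0.53 -0.81 -0.03] M [ 0.017 -0.031  0.025] open 0.997 t 2.28 q [-0.61  0.58  0.28  1.59 -0.18  1.    1.03]
```

```bash
python3 -m handwheel '[[0.0015,-0.0013,0.002,0,0,-0.2,0],[0,0,0,0,0,0,0],[0,0,0,0,0,0,0.6],[0,0,0,0,0,0,0.8],[0,0,0,0,0,0,1],[0,0,0,0,0,0,1],[0,0,0,0,0,0,1],[0,0,0,0,0,0,1],[0,0,0,0,0,0,1]]' 60
python3 rel.py 0.5894 0.2232 0.025 165.7
```

```text
time_s: 3.03
tcp_pos: [0.589, 0.2231, 0.0244]
tool_rot: [[-0.969, 0.248, 0.0], [0.248, 0.969, 0.001], [-0.0, 0.001, -1.0]]
wrist_force: [0.2, 2.0, 2.0]
opening: 0.15
tcp [0.589  0.2231 0.0244] shift tool(mm) [-0.4  0.2 -0.6] yawx 165.67 turn az(tool)  -0.03161192293620729
z axis [ 3.e-04  7.e-04 -1.e+00] F [0.22 2.04 2.01] M [ 0.269  0.013 -0.18 ] open 0.15 t 3.03 q [-0.61  0.58  0.28  1.6  -0.18  0.99  1.04]
```

```bash
python3 -m handwheel '[[0,0,0,0,0,0,1],[0,0,-0.006,0,0,0,1],[0,0,-0.014,0,0,0,1],[0,0,-0.02,0,0,0,1],[0,0,-0.02,0,0,0,1],[0,0,-0.02,0,0,0,1],[0,0,-0.02,0,0,0,1],[0,0,0,0,0,0,1],[0,0,0,0,0,0,1]]'
python3 rel.py 0.5894 0.2232 0.125 165.7
python3 - <<'E'
from h import *
for n in("side",): cv2.imwrite(f"pics/{n}2.png",snapshot(n)[:,:,::-1])
b=cv2.imread("pics/side2.png")
cv2.imwrite("pics/g2.png",cv2.resize(b[90:240,190:390],(800,600),interpolation=2))
E
```

```text
time_s: 3.78
tcp_pos: [0.5896, 0.2224, 0.1254]
tool_rot: [[-0.969, 0.248, 0.002], [0.248, 0.969, 0.001], [-0.002, 0.001, -1.0]]
wrist_force: [-0.1, -0.1, -2.2]
opening: 0.154
tcp [0.5896 0.2224 0.1254] shift tool(mm) [0.4 0.7 0.4] yawx 165.65 turn az(tool)  -0.05474611994432621
z axis [ 2.e-03  6.e-04 -1.e+00] F [-0.11 -0.13 -2.22] M [-0.043 -0.05   0.051] open 0.154 t 3.78 q [-0.63  0.47  0.3   1.51 -0.14  1.18  1.01]
```

View pics/g2.png

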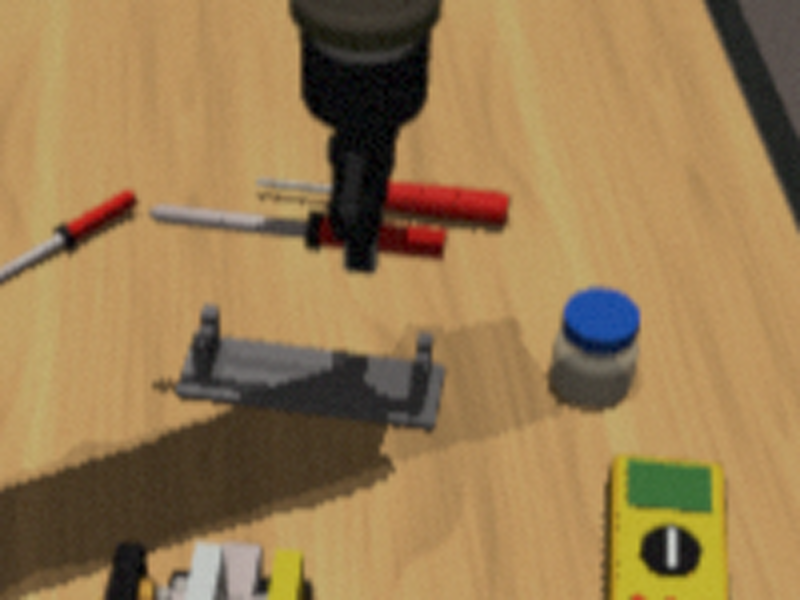

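Element is held level in the pads (sleeve at about (380,235) in the crop, tip at (152,213)) and the cradle is empty. I'll check the predicted tip pixel against this view and work out the pre-insert pose.

```bash
python3 - <<'E'
from h import *
s=state();R=s["tool_rot"];t=s["tcp_pos"]
f=lambda x,z=0:t+R@np.array([x,0,-.0206+z])
for nm,x in(("tip",.1426),("collarfront",.0376),("rear",-.0504)): print(nm,((proj("side",f(x))-[190,90]+.5)*4).round(1))
E
python3 rel.py 0.6985 -0.0521 0.125 169.02
```

```text
tip [146.8 215.7]
collarfront [305.7 232.9]
rear [441.2 247.6]
tcp [0.5887 0.2222 0.1239] shift tool(mm) [-174.4 -238.5   -1. ] yawx 165.65 turn az(tool)  -3.3665071484129214
z axis [-3.e-04 -4.e-04 -1.e+00] F [-0.33 -0.62 -1.92] M [ 0.023 -0.069 -0.002] open 0.152 t 3.83 q [-0.63  0.47  0.3   1.51 -0.14  1.18  1.02]
```

```bash
python3 -m handwheel '[[-0.011,-0.015,0,0,0,0,1],[-0.0218,-0.0298,0,0,0,0,1],[-0.0218,-0.0298,0,0,0,0,1],[-0.0218,-0.0298,0,0,0,0,1],[-0.0218,-0.0298,0,0,0,0,1],[-0.0218,-0.0298,0,0,0,0,1],[-0.0218,-0.0298,0,0,0,0,1],[-0.0218,-0.0298,0,0,0,0,1],[-0.011,-0.015,0,0,0,0,1],[0,0,0,0,0,-1.7,1],[0,0,0,0,0,-1.6,1],[0,0,0,0,0,0,1]]'
python3 rel.py 0.6985 -0.0521 0.0636 169.02;python3 rel.py 0.6985 -0.0521 0.0636 169.02
```

```text
time_s: 4.83
tcp_pos: [0.6978, -0.0527, 0.1218]
tool_rot: [[-0.981, 0.192, -0.004], [0.192, 0.981, -0.0], [0.004, -0.001, -1.0]]
wrist_force: [-0.2, 1.3, -1.8]
opening: 0.152
tcp [ 0.6978 -0.0527  0.1218] shift tool(mm) [-0.7  0.8 58.2] yawx 168.96 turn az(tool)  -0.06324018226180783
z axis [-3.9e-03 -2.0e-04 -1.0e+00] F [-0.24  1.27 -1.85] M [-0.024 -0.042  0.001] open 0.152 t 4.83 q [-0.19  0.63  0.35  1.29 -0.21  1.26  1.54]
tcp [ 0.6978 -0.0527  0.1218] shift tool(mm) [-0.7  0.8 58.2] yawx 168.96 turn az(tool)  -0.06324018226180783
z axis [-3.9e-03 -2.0e-04 -1.0e+00] F [-0.24  1.27 -1.85] M [-0.024 -0.042  0.001] open 0.152 t 4.83 q [-0.19  0.63  0.35  1.29 -0.21  1.26  1.54]
```

```bash
python3 -c "
from h import *
print('spool',atz('top',(367,133),.04),'mm',atz('top',(289,139),.03),'small',atz('top',(377,194),.03))"
python3 -m handwheel '[[0,0,0.01,0,0,0,1],[0,0,0.016,0,0,0,1],[0,0,0.016,0,0,0,1],[0,0,0.01,0,0,0,1],[-0.0007,0.0008,0.005,0,0,0,1],[0,0,0,0,0,0,1],[0,0,0,0,0,0,1],[0,0,0,0,0,0,1],[0,0,0,0,0,0,1]]'
python3 rel.py 0.6985 -0.0521 0.0636 169.02
python3 - <<'E'
from h import *
for n in("side","top"): cv2.imwrite(f"pics/{n}3.png",snapshot(n)[:,:,::-1])
b=cv2.imread("pics/side3.png")
cv2.imwrite("pics/g3.png",cv2.resize(b[170:305,200:380],(800,600),interpolation=2))
E
python3 rel.py 0.6985 -0.0521 0.0636 169.02
```

```text
spool [ 0.77233186 -0.1407786   0.04      ] mm [0.7639639  0.04873768 0.03      ] small [ 0.62393144 -0.161706    0.03      ]
time_s: 5.58
tcp_pos: [0.7005, -0.0513, 0.0684]
tool_rot: [[-0.981, 0.192, 0.002], [0.192, 0.981, -0.0], [-0.002, 0.0, -1.0]]
wrist_force: [-0.1, -0.8, -1.0]
opening: 0.154
tcp [ 0.7005 -0.0513  0.0684] shift tool(mm) [ 1.8 -1.2  4.8] yawx 168.96 turn az(tool)  -0.06140917398832357
z axis [ 1.7e-03 -2.0e-04 -1.0e+00] F [-0.07 -0.78 -1.  ] M [ 0.005 -0.073  0.048] open 0.154 t 5.58 q [-0.19  0.68  0.34  1.34 -0.23  1.16  1.55]
tcp [ 0.7003 -0.0513  0.0682] shift tool(mm) [ 1.6 -1.1  4.6] yawx 168.96 turn az(tool)  -0.06477609243515303
z axis [ 1.3e-03 -1.0e-04 -1.0e+00] F [ 0.33  0.07 -1.2 ] M [-0.004  0.001 -0.028] open 0.156 t 5.68 q [-0.19  0.68  0.34  1.34 -0.23  1.16  1.55]
```

View pics/g3.png

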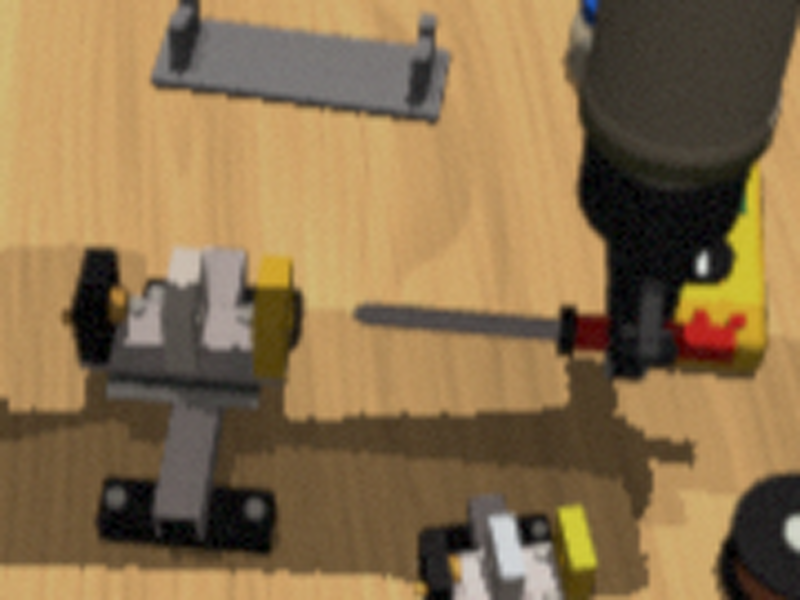

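View pics/top3.png

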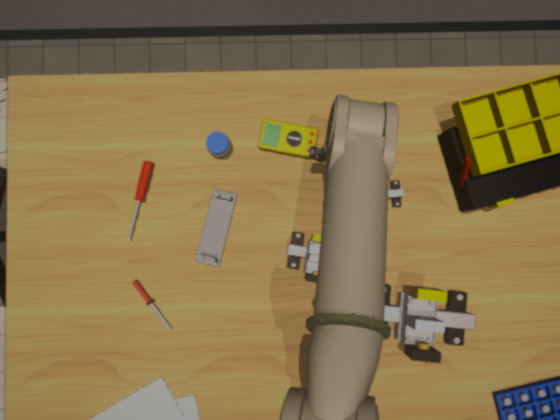

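```bash
python3 - <<'E'
from h import *
s=state();R=s["tool_rot"];t=s["tcp_pos"]
f=lambda x,z=0:t+R@np.array([x,0,-.0206+z])
c=lambda p:((proj("side",p)-[200,170]+.5)*4.444).round(1)
for nm,x in(("tip",.1426),("collarfront",.0376),("rear",-.0504)): print(nm,f(x).round(4),c(f(x)))
m=np.array([np.cos(np.radians(169.02)),np.sin(np.radians(169.02)),0]);P=np.array([.529,-.0192,.0842])
print("mouth",c(P),"tip target",c(P-.03*m))
for d in((.002,0,0),(0,.002,0),(0,0,.002)):print(d,c(P+d)-c(P))
# edge points of rod in image: fit centre line by brightness
g=cv2.imread("pics/side3.png").astype(float)
for u in range(282,324,4):
    col=g[225:260,u].sum(1); print(u,col[8:28].astype(int).tolist())
E
```

```text
tip [ 0.5603 -0.024   0.0886] [350.5 314.9]
collarfront [ 0.6634 -0.0441  0.0887] [555.9 331.5]
rear [ 0.7497 -0.061   0.0889] [730.  345.5]
mouth [288.9 317. ] tip target [347.  321.7]
(0.002, 0, 0) [ 3.9 -0.2]
(0, 0.002, 0) [-0.2 -3.1]
(0, 0, 0.002) [ 0.  -2.2]
282 [481, 482, 484, 478, 445, 332, 230, 235, 225, 247, 367, 433, 432, 436, 438, 435, 441, 437, 430, 436]
286 [486, 481, 470, 469, 455, 356, 230, 232, 243, 219, 298, 382, 396, 415, 410, 409, 400, 402, 403, 402]
290 [466, 467, 480, 482, 476, 377, 251, 224, 244, 227, 259, 366, 415, 427, 430, 430, 427, 434, 434, 426]
294 [487, 478, 486, 484, 474, 402, 276, 234, 232, 227, 251, 366, 418, 427, 429, 426, 432, 418, 424, 417]
298 [475, 469, 466, 467, 464, 454, 340, 222, 232, 225, 218, 304, 372, 413, 406, 418, 414, 422, 415, 419]
302 [485, 485, 486, 477, 477, 474, 373, 251, 219, 227, 227, 269, 367, 410, 411, 413, 416, 403, 414, 409]
306 [482, 475, 485, 480, 483, 466, 402, 276, 222, 236, 223, 231, 339, 404, 415, 408, 411, 413, 404, 414]
310 [464, 468, 465, 456, 456, 457, 426, 335, 221, 214, 230, 233, 283, 350, 372, 393, 389, 385, 387, 392]
314 [437, 451, 451, 447, 457, 448, 451, 370, 254, 230, 225, 228, 263, 347, 388, 407, 403, 408, 412, 414]
318 [459, 456, 454, 455, 450, 446, 436, 394, 298, 229, 220, 228, 227, 317, 367, 368, 376, 379, 377, 384]
322 [475, 479, 474, 478, 466, 481, 470, 457, 341, 220, 216, 236, 232, 308, 361, 399, 403, 406, 401, 400]
```

```bash
for i in 1; do python3 -m handwheel '[[0,-0.001,0.004,0,0,0,1],[0.01,0,0,0,0,0,1],[0,0,0,0,0,0,1],[0,0,0,0,0,0,1]]' >/dev/null; python3 rel.py 0.6985 -0.0521 0.0636 169.02|head -1; done
for i in 1 2 3 4; do python3 -m handwheel '[[0,0,0,0,0,0,1]]' >/dev/null; python3 rel.py 0.6985 -0.0521 0.0636 169.02; done
```

```text
tcp [ 0.6897 -0.0503  0.0633] shift tool(mm) [-9.  -0.1 -0.3] yawx 168.96 turn az(tool)  -0.06170356206160932
tcp [ 0.6901 -0.0503  0.0635] shift tool(mm) [-8.5 -0.2 -0.1] yawx 168.96 turn az(tool)  -0.05613853315483652
z axis [ 5.e-04 -0.e+00 -1.e+00] F [-0.95 -0.59 -1.12] M [-0.028 -0.068 -0.   ] open 0.155 t 6.1 q [-0.19  0.66  0.34  1.38 -0.23  1.14  1.55]
tcp [ 0.6902 -0.0503  0.0634] shift tool(mm) [-8.5 -0.1 -0.2] yawx 168.96 turn az(tool)  -0.05732262461475557
z axis [ 4.e-04 -1.e-04 -1.e+00] F [ 1.24  0.8  -1.57] M [ 0.027 -0.069  0.001] open 0.154 t 6.18 q [-0.19  0.66  0.34  1.38 -0.23  1.14  1.55]
tcp [ 0.6901 -0.0503  0.0634] shift tool(mm) [-8.5 -0.1 -0.2] yawx 168.96 turn az(tool)  -0.058762426998384854
z axis [ 3.e-04 -1.e-04 -1.e+00] F [ 0.12  0.32 -0.65] M [-0.053 -0.114 -0.044] open 0.152 t 6.27 q [-0.19  0.66  0.34  1.38 -0.22  1.14  1.55]
tcp [ 0.69   -0.0504  0.0633] shift tool(mm) [-8.7 -0.1 -0.3] yawx 168.96 turn az(tool)  -0.06021542693781612
z axis [ 1.e-04 -1.e-04 -1.e+00] F [ 0.54  0.16 -1.93] M [ 0.035 -0.088 -0.008] open 0.154 t 6.35 q [-0.19  0.66  0.34  1.38 -0.22  1.14  1.55]
```

```bash
python3 -m handwheel '[[0.006,-0.0005,0.0007,0,0,0,1],[0.006,0,0,0,0,0,1],[0,0,0,0,0,0,1],[0,0,0,0,0,0,1],[0,0,0,0,0,0,1]]' >/dev/null
python3 rel.py 0.6985 -0.0521 0.0636 169.02
python3 - <<'E'
from h import *
cv2.imwrite("pics/side4.png",snapshot("side")[:,:,::-1])
b=cv2.imread("pics/side4.png")
cv2.imwrite("pics/g4.png",cv2.resize(b[210:270,235:315],(800,600),interpolation=2))
s=state();R=s["tool_rot"];t=s["tcp_pos"]
f=lambda x,z=0:t+R@np.array([x,0,-.0206+z])
c=lambda p:((proj("side",p)-[235,210]+.5)*10).round(1)
print("tip pred",c(f(.1426)),"rod mid",c(f(.1)))
m=np.array([np.cos(np.radians(169.02)),np.sin(np.radians(169.02)),0]);P=np.array([.529,-.0192,.0842])
print("mouth",c(P))
print("yellow corners",[c(P+np.array([a*m[0]-b*-m[1]*-1,a*m[1]+b*-m[0]*-1,z])).tolist() for a,b,z in((0,.022,.024),(0,-.022,.024),(.016,.022,.024),(.016,-.022,.024))])
E
```

```text
tcp [ 0.6779 -0.0483  0.0628] shift tool(mm) [-20.9   0.2  -0.8] yawx 168.97 turn az(tool)  -0.04832338899566935
z axis [ 2.e-04  1.e-04 -1.e+00] F [-0.43 -0.33 -2.07] M [ 0.001 -0.057 -0.015] open 0.152 t 6.77 q [-0.2   0.64  0.34  1.42 -0.22  1.12  1.55]
tip pred [340.4 319.3] rod mid [526.2 334.4]
mouth [300.2 313.4]
yellow corners [[286.0, 330.1], [309.4, 173.2], [214.0, 324.3], [239.6, 167.7]]
```

View pics/g4.png

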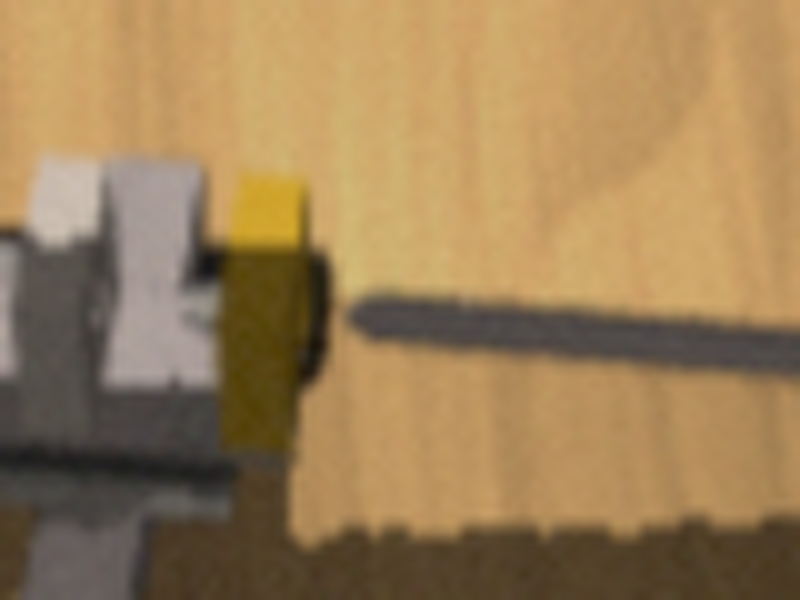

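Tip at crop (348,315), level with the extrapolated hole axis (mouth predicted at (300,313)), about 10 mm short. I'll advance in small steps, with a guard that stops the chain on force.

```bash
cat > chk.py <<'E'
from h import *
import sys
lim=float(sys.argv[1]);s=state();R=s["tool_rot"];F=R.T@(s["wrist_force"]-[0,0,-1.6]);M=R.T@s["moment"]
P=np.array([.6779,-.0483,.0628]);d=R.T@(s["tcp_pos"]-P)
print("t%.2f adv %.1f lat %.1f down %.1f mm | F tool %s M %s yaw %.2f pitch %.4f open %.3f"%(s["time_s"],*(d*1e3),F.round(1),M.round(2),np.degrees(np.arctan2(R[1,0],R[0,0])),R[2,0],s["opening"]))
sys.exit(np.abs(F).max()>lim)
E
python3 -m handwheel '[[0.002,0,0,0,0,0,1],[0.002,0,0,0,0,0,1],[0.002,0,0,0,0,0,1],[0,0,0,0,0,0,1]]' >/dev/null; python3 chk.py 3.5 && python3 -m handwheel '[[0.001,0,0,0,0,0,1],[0.001,0,0,0,0,0,1]]' >/dev/null; python3 chk.py 3.5 && python3 -m handwheel '[[0.001,0,0,0,0,0,1],[0.001,0,0,0,0,0,1]]' >/dev/null; python3 chk.py 3.5 && python3 -m handwheel '[[0.001,0,0,0,0,0,1],[0.001,0,0,0,0,0,1]]' >/dev/null; python3 chk.py 3.5 &&  python3 -m handwheel '[[0.001,0,0,0,0,0,1],[0.001,0,0,0,0,0,1]]' >/dev/null; python3 chk.py 3.5
```

```text
t7.15 adv 6.3 lat -0.1 down 0.3 mm | F tool [-0.8  0.2 -0.6] M [-0.01 -0.01 -0.04] yaw 168.96 pitch 0.0004 open 0.152
t7.15 adv 6.3 lat -0.1 down 0.3 mm | F tool [-0.8  0.2 -0.6] M [-0.01 -0.01 -0.04] yaw 168.96 pitch 0.0004 open 0.152
t7.15 adv 6.3 lat -0.1 down 0.3 mm | F tool [-0.8  0.2 -0.6] M [-0.01 -0.01 -0.04] yaw 168.96 pitch 0.0004 open 0.152
t7.15 adv 6.3 lat -0.1 down 0.3 mm | F tool [-0.8  0.2 -0.6] M [-0.01 -0.01 -0.04] yaw 168.96 pitch 0.0004 open 0.152
t7.15 adv 6.3 lat -0.1 down 0.3 mm | F tool [-0.8  0.2 -0.6] M [-0.01 -0.01 -0.04] yaw 168.96 pitch 0.0004 open 0.152False
False
False
False
False
```

```bash
sed -i 's/sys.exit(\(.*\))$/sys.exit(int(\1))/' chk.py
python3 -m handwheel '[[0.001,0,0,0,0,0,1],[0.001,0,0,0,0,0,1]]' >/dev/null; python3 chk.py 3.5 && python3 -m handwheel '[[0.001,0,0,0,0,0,1],[0.001,0,0,0,0,0,1]]' >/dev/null && python3 chk.py 3.5 && python3 -m handwheel '[[0.001,0,0,0,0,0,1],[0.001,0,0,0,0,0,1]]' >/dev/null && python3 chk.py 3.5 &&  python3 -m handwheel '[[0.001,0,0,0,0,0,1],[0.001,0,0,0,0,0,1]]' >/dev/null && python3 chk.py 3.5 &&  python3 -m handwheel '[[0.001,0,0,0,0,0,1],[0.001,0,0,0,0,0,1]]' >/dev/null && python3 chk.py 3.5
```

```text
t7.32 adv 8.0 lat -0.2 down 0.2 mm | F tool [ 0.3 -0.4 -1.1] M [ 0.06 -0.03  0.05] yaw 168.96 pitch -0.0000 open 0.154
t7.48 adv 10.0 lat -0.2 down 0.3 mm | F tool [-0.8 -0.6 -0.2] M [ 0.   -0.06 -0.02] yaw 168.96 pitch 0.0001 open 0.151
t7.65 adv 12.0 lat -0.1 down 0.2 mm | F tool [-0.3 -0.1 -0.2] M [ 0.07 -0.08 -0.04] yaw 168.96 pitch 0.0000 open 0.148
t7.82 adv 14.0 lat -0.1 down 0.2 mm | F tool [ 0.5 -0.7 -0.8] M [-0.05 -0.01  0.03] yaw 168.96 pitch 0.0000 open 0.156
t7.98 adv 16.0 lat -0.2 down 0.2 mm | F tool [-0.8  0.4  0.6] M [-0.04 -0.28  0.01] yaw 168.96 pitch -0.0001 open 0.152
```

```bash
for i in 1 2; do python3 -m handwheel '[[0,0,0,0,0,0,1]]' >/dev/null; python3 chk.py 3.5; done; python3 -m handwheel '[[0.001,0,0,0,0,0,1]]' >/dev/null; python3 chk.py 3.5; python3 -m handwheel '[[0,0,0,0,0,0,1]]' >/dev/null; python3 chk.py 3.5
python3 - <<'E'
from h import *
cv2.imwrite("pics/side5.png",snapshot("side")[:,:,::-1])
b=cv2.imread("pics/side5.png")
cv2.imwrite("pics/g5.png",cv2.resize(b[210:270,235:315],(800,600),interpolation=2))
E
```

```text
t8.07 adv 16.0 lat -0.1 down 0.2 mm | F tool [-0.5  0.3 -0. ] M [-0.03 -0.22 -0.02] yaw 168.96 pitch -0.0000 open 0.150
t8.15 adv 16.0 lat -0.1 down 0.3 mm | F tool [ 0.1  0.3 -0.6] M [ 0.03 -0.1  -0.02] yaw 168.96 pitch 0.0001 open 0.154
t8.23 adv 16.7 lat -0.2 down 0.2 mm | F tool [-1.3 -0.6 -0.1] M [ 0.04 -0.47 -0.06] yaw 168.96 pitch -0.0004 open 0.157
t8.32 adv 16.9 lat -0.1 down 0.2 mm | F tool [0.1 0.5 0.6] M [-0.   -0.34  0.01] yaw 168.96 pitch -0.0003 open 0.154
```

View pics/g5.png

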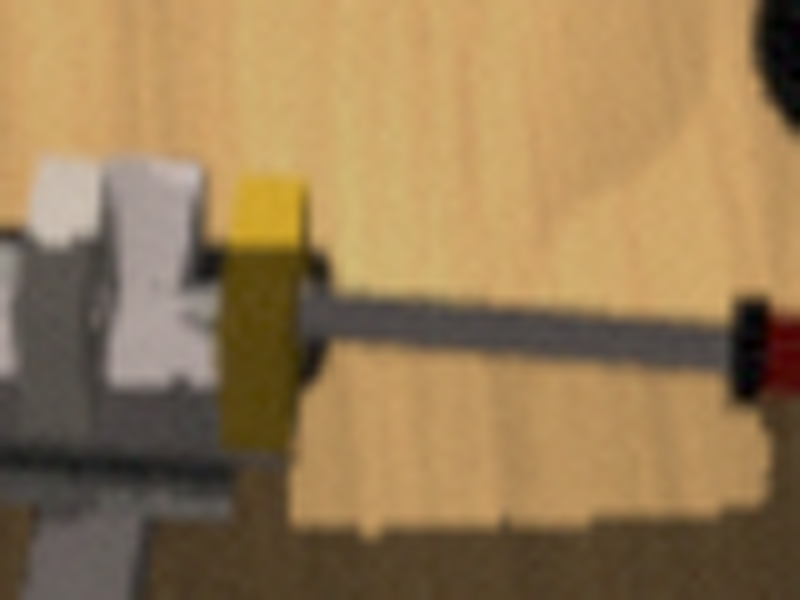

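The rod is in the yellow mouth. The moment My = -0.35 N·m means the hole's top edge is pressing the tip down, so I'll ease down.

```bash
for i in 1 2 3; do :; done; python3 -m handwheel '[[0,0,0.0005,0,0,0,1],[0,0,0,0,0,0,1]]' >/dev/null; python3 chk.py 3.5; python3 -m handwheel '[[0,0,0.0005,0,0,0,1],[0,0,0,0,0,0,1]]' >/dev/null; python3 chk.py 3.5;  python3 -m handwheel '[[0,0,0.0005,0,0,0,1],[0,0,0,0,0,0,1]]' >/dev/null; python3 chk.py 3.5; python3 -m handwheel '[[0.001,0,0,0,0,0,1],[0,0,0,0,0,0,1]]' >/dev/null; python3 chk.py 3.5;
```

```text
t8.53 adv 17.1 lat -0.1 down 0.9 mm | F tool [ 0.1 -0.6  0.8] M [ 0.03 -0.11 -0.02] yaw 168.96 pitch 0.0004 open 0.151
t8.70 adv 17.1 lat -0.1 down 1.4 mm | F tool [-0.1  0.2 -0.1] M [ 0.   -0.08  0.  ] yaw 168.96 pitch 0.0004 open 0.153
t8.87 adv 17.0 lat -0.1 down 1.8 mm | F tool [-0.   0.1 -0.5] M [ 0.03 -0.07  0.04] yaw 168.96 pitch 0.0002 open 0.149
t9.03 adv 18.1 lat -0.1 down 1.7 mm | F tool [-0.8  0.5  0.3] M [-0.02 -0.05 -0.03] yaw 168.96 pitch 0.0002 open 0.152
```

```bash
sed -i 's/sys.exit(int(\(.*\)))$/sys.exit(int(\1 or np.abs(M-[0,-.05,0]).max()>.22))/' chk.py
python3 -m handwheel '[[0.001,0,0,0,0,0,1],[0.0005,0,0,0,0,0,1]]' >/dev/null; python3 chk.py 3.5 && python3 -m handwheel '[[0.001,0,0,0,0,0,1],[0.0005,0,0,0,0,0,1]]' >/dev/null && python3 chk.py 3.5 && python3 -m handwheel '[[0.001,0,0,0,0,0,1],[0.001,0,0,0,0,0,1]]' >/dev/null && python3 chk.py 3.5 &&  python3 -m handwheel '[[0.001,0,0,0,0,0,1],[0.001,0,0,0,0,0,1]]' >/dev/null && python3 chk.py 3.5 &&  python3 -m handwheel '[[0.001,0,0,0,0,0,1],[0.001,0,0,0,0,0,1]]' >/dev/null && python3 chk.py 3.5
```

```text
t9.20 adv 19.6 lat -0.2 down 1.7 mm | F tool [-0.5  0.3  0.3] M [ 0.02 -0.01 -0.07] yaw 168.96 pitch 0.0001 open 0.153
t9.37 adv 21.1 lat -0.1 down 1.7 mm | F tool [-0.2  0.2 -0.3] M [-0.   -0.06  0.02] yaw 168.96 pitch 0.0001 open 0.152
t9.53 adv 23.0 lat -0.2 down 1.7 mm | F tool [ 0.3  0.5 -1.2] M [ 0.03 -0.06  0.03] yaw 168.96 pitch 0.0001 open 0.156
t9.70 adv 25.0 lat -0.1 down 1.7 mm | F tool [0.2 0.2 0.5] M [ 0.01 -0.06  0.02] yaw 168.96 pitch 0.0000 open 0.157
t9.87 adv 27.0 lat -0.1 down 1.7 mm | F tool [-0.9  0.2 -0.4] M [ 0.06 -0.08  0.01] yaw 168.96 pitch 0.0000 open 0.151
```

```bash
python3 -m handwheel '[[0.001,0,0,0,0,0,1],[0.001,0,0,0,0,0,1],[0.001,0,0,0,0,0,1]]' >/dev/null; python3 chk.py 3.5 && python3 -m handwheel '[[0.001,0,0,0,0,0,1],[0.001,0,0,0,0,0,1],[0.001,0,0,0,0,0,1]]' >/dev/null && python3 chk.py 3.5 && python3 -m handwheel '[[0.001,0,0,0,0,0,1],[0.001,0,0,0,0,0,1],[0.001,0,0,0,0,0,1]]' >/dev/null && python3 chk.py 3.5 &&  python3 -m handwheel '[[0.001,0,0,0,0,0,1],[0.001,0,0,0,0,0,1],[0.001,0,0,0,0,0,1]]' >/dev/null && python3 chk.py 3.5 &&  python3 -m handwheel '[[0.001,0,0,0,0,0,1],[0.001,0,0,0,0,0,1],[0.001,0,0,0,0,0,1]]' >/dev/null && python3 chk.py 3.5 && python3 -m handwheel '[[0.001,0,0,0,0,0,1],[0.001,0,0,0,0,0,1],[0.001,0,0,0,0,0,1]]' >/dev/null && python3 chk.py 3.5 && python3 -m handwheel '[[0.001,0,0,0,0,0,1],[0.001,0,0,0,0,0,1],[0.001,0,0,0,0,0,1]]' >/dev/null && python3 chk.py 3.5 && python3 -m handwheel '[[0.001,0,0,0,0,0,1],[0.001,0,0,0,0,0,1],[0.001,0,0,0,0,0,1]]' >/dev/null && python3 chk.py 3.5
```

```text
t10.12 adv 30.0 lat -0.1 down 1.7 mm | F tool [-1.   0.2  0.2] M [ 0.04 -0.08 -0.  ] yaw 168.96 pitch 0.0001 open 0.153
t10.37 adv 33.1 lat -0.1 down 1.7 mm | F tool [-0.5  0.2  0.2] M [-0.02 -0.07 -0.02] yaw 168.96 pitch 0.0001 open 0.150
t10.62 adv 36.0 lat -0.1 down 1.7 mm | F tool [-0.1  0.2 -0.5] M [-0.02 -0.09  0.02] yaw 168.96 pitch 0.0000 open 0.154
t10.87 adv 39.0 lat -0.1 down 1.7 mm | F tool [ 0.9  0.4 -0.6] M [-0.02 -0.   -0.04] yaw 168.96 pitch 0.0000 open 0.153
t11.12 adv 42.0 lat -0.2 down 1.7 mm | F tool [-0.2 -0.5 -0.5] M [ 0.01 -0.09 -0.01] yaw 168.96 pitch 0.0001 open 0.150
t11.37 adv 45.0 lat -0.1 down 1.7 mm | F tool [-0.3 -0.1 -0.3] M [-0.02 -0.04  0.02] yaw 168.96 pitch 0.0001 open 0.148
t11.62 adv 48.0 lat -0.2 down 1.7 mm | F tool [-0.5 -0.6 -0.1] M [-0.03 -0.05 -0.01] yaw 168.96 pitch 0.0001 open 0.153
t11.87 adv 51.0 lat -0.1 down 1.7 mm | F tool [-0.7  0.2 -0.2] M [ 0.05 -0.03  0.05] yaw 168.96 pitch 0.0001 open 0.153
```

```bash
python3 - <<'E'
from h import *
cv2.imwrite("pics/side6.png",snapshot("side")[:,:,::-1])
b=cv2.imread("pics/side6.png")
cv2.imwrite("pics/g6.png",cv2.resize(b[210:270,220:300],(800,600),interpolation=2))
E
```

```text
(no output)
```

View pics/g6.png

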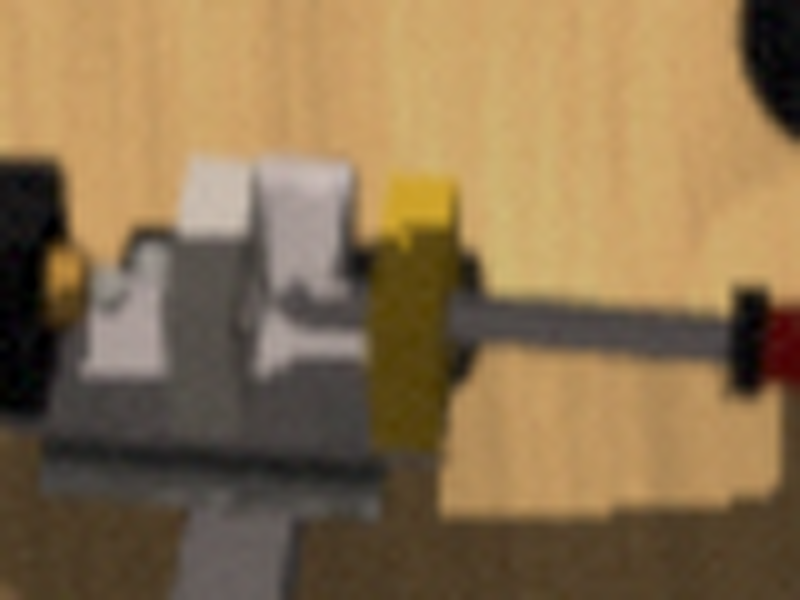

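The rod has come out of the yellow block (tip at crop (285,300)) and the white face is about 8 mm ahead. Continuing.

```bash
python3 -m handwheel '[[0.001,0,0,0,0,0,1],[0.001,0,0,0,0,0,1],[0.001,0,0,0,0,0,1]]' >/dev/null; python3 chk.py 3.5 && python3 -m handwheel '[[0.001,0,0,0,0,0,1],[0.001,0,0,0,0,0,1]]' >/dev/null && python3 chk.py 3.5 && python3 -m handwheel '[[0.001,0,0,0,0,0,1],[0.0005,0,0,0,0,0,1]]' >/dev/null && python3 chk.py 3.5 &&  python3 -m handwheel '[[0.001,0,0,0,0,0,1],[0.0005,0,0,0,0,0,1]]' >/dev/null && python3 chk.py 3.5 &&  python3 -m handwheel '[[0.001,0,0,0,0,0,1],[0.0005,0,0,0,0,0,1]]' >/dev/null && python3 chk.py 3.5 && python3 -m handwheel '[[0.001,0,0,0,0,0,1],[0.0005,0,0,0,0,0,1]]' >/dev/null && python3 chk.py 3.5 && python3 -m handwheel '[[0.001,0,0,0,0,0,1],[0.0005,0,0,0,0,0,1]]' >/dev/null && python3 chk.py 3.5 && python3 -m handwheel '[[0.001,0,0,0,0,0,1],[0.0005,0,0,0,0,0,1]]' >/dev/null && python3 chk.py 3.5
```

```text
t12.17 adv 54.0 lat -0.1 down 1.8 mm | F tool [-0.  -0.5 -0. ] M [ 0.04 -0.02 -0.06] yaw 168.96 pitch 0.0001 open 0.153
t12.33 adv 56.0 lat -0.2 down 1.7 mm | F tool [0.4 0.5 0.3] M [-0.03 -0.05 -0.02] yaw 168.96 pitch 0.0000 open 0.154
t12.50 adv 57.6 lat -0.1 down 1.7 mm | F tool [-0.6  0.2 -0.5] M [-0.01 -0.06 -0.02] yaw 168.96 pitch 0.0001 open 0.155
t12.67 adv 59.0 lat -0.2 down 1.7 mm | F tool [ 0.3 -0.1  0.6] M [-0.01 -0.02 -0.01] yaw 168.96 pitch 0.0001 open 0.151
t12.83 adv 60.5 lat -0.2 down 1.7 mm | F tool [ 0.6  0.4 -0.2] M [ 0.   -0.06  0.02] yaw 168.96 pitch 0.0001 open 0.149
t13.00 adv 62.1 lat -0.1 down 1.7 mm | F tool [-0.7 -0.1 -0.5] M [ 0.06 -0.02  0.01] yaw 168.97 pitch 0.0001 open 0.150
t13.17 adv 63.5 lat -0.2 down 1.7 mm | F tool [-0.4 -0.4 -0.4] M [ 0.02  0.   -0.03] yaw 168.96 pitch 0.0001 open 0.150
t13.33 adv 65.1 lat -0.1 down 1.8 mm | F tool [ 0.1 -1.1  0.4] M [ 0.02 -0.05  0.01] yaw 168.96 pitch 0.0002 open 0.152
```

```bash
python3 -m handwheel '[[0.001,0,0,0,0,0,1],[0.001,0,0,0,0,0,1],[0.001,0,0,0,0,0,1]]' >/dev/null; python3 chk.py 3.5 && python3 -m handwheel '[[0.001,0,0,0,0,0,1],[0.001,0,0,0,0,0,1],[0.001,0,0,0,0,0,1]]' >/dev/null && python3 chk.py 3.5 && python3 -m handwheel '[[0.001,0,0,0,0,0,1],[0.001,0,0,0,0,0,1],[0.001,0,0,0,0,0,1]]' >/dev/null && python3 chk.py 3.5 &&  python3 -m handwheel '[[0.001,0,0,0,0,0,1],[0.001,0,0,0,0,0,1],[0.001,0,0,0,0,0,1]]' >/dev/null && python3 chk.py 3.5 &&  python3 -m handwheel '[[0.001,0,0,0,0,0,1],[0.001,0,0,0,0,0,1],[0.001,0,0,0,0,0,1]]' >/dev/null && python3 chk.py 3.5 && python3 -m handwheel '[[0.001,0,0,0,0,0,1],[0.001,0,0,0,0,0,1],[0.001,0,0,0,0,0,1]]' >/dev/null && python3 chk.py 3.5 && python3 -m handwheel '[[0.001,0,0,0,0,0,1],[0.001,0,0,0,0,0,1],[0.001,0,0,0,0,0,1]]' >/dev/null && python3 chk.py 3.5 && python3 -m handwheel '[[0.001,0,0,0,0,0,1],[0.001,0,0,0,0,0,1],[0.001,0,0,0,0,0,1]]' >/dev/null && python3 chk.py 3.5
python3 - <<'E'
from h import *
cv2.imwrite("pics/side7.png",snapshot("side")[:,:,::-1])
b=cv2.imread("pics/side7.png")
cv2.imwrite("pics/g7.png",cv2.resize(b[210:270,215:295],(800,600),interpolation=2))
E
```

```text
t13.58 adv 68.0 lat -0.1 down 1.7 mm | F tool [-0.  -0.7  0.1] M [-0.04 -0.08  0.02] yaw 168.96 pitch 0.0001 open 0.153
t13.83 adv 71.1 lat -0.1 down 1.7 mm | F tool [-0.9  0.3  0.3] M [ 0.05 -0.01 -0.06] yaw 168.96 pitch 0.0001 open 0.149
t14.08 adv 74.0 lat -0.1 down 1.7 mm | F tool [-0.5 -0.3  0.8] M [-0.03 -0.01  0.  ] yaw 168.96 pitch 0.0000 open 0.156
t14.33 adv 77.1 lat -0.2 down 1.7 mm | F tool [0.3 0.8 0.5] M [ 0.01 -0.11 -0.01] yaw 168.96 pitch 0.0001 open 0.153
t14.58 adv 80.0 lat -0.1 down 1.7 mm | F tool [0.9 0.2 0.2] M [ 0.01 -0.04  0.05] yaw 168.96 pitch 0.0001 open 0.150
t14.83 adv 83.0 lat -0.1 down 1.7 mm | F tool [-0.1  0.1  0.1] M [-0.   -0.05  0.  ] yaw 168.96 pitch 0.0001 open 0.150
t15.08 adv 86.1 lat -0.1 down 1.7 mm | F tool [ 1.3  0.5 -1.5] M [-0.01 -0.09  0.01] yaw 168.96 pitch 0.0001 open 0.148
t15.33 adv 89.0 lat -0.1 down 1.7 mm | F tool [ 1.5 -0.5  0.1] M [ 0.04 -0.08 -0.01] yaw 168.96 pitch 0.0001 open 0.149
```

View pics/g7.png

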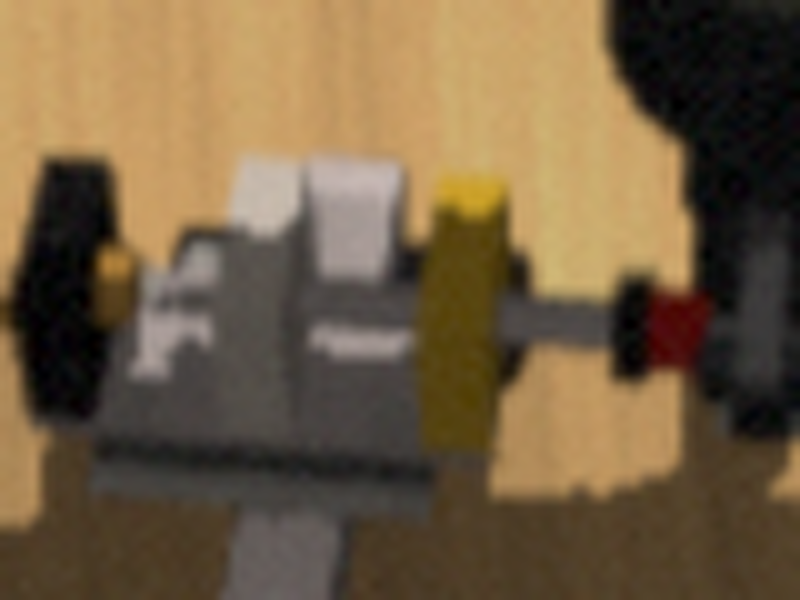

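The rod is through the white block and its tip is just short of the brass button (crop (115,285)). The collar is about 25 mm from the yellow block and should end at 13 mm. Slower now, with an axial force guard.

```bash
python3 -m handwheel '[[0.001,0,0,0,0,0,1],[0.0005,0,0,0,0,0,1]]' >/dev/null; python3 chk.py 3.5 && python3 -m handwheel '[[0.0005,0,0,0,0,0,1],[0.0005,0,0,0,0,0,1]]' >/dev/null && python3 chk.py 6.5 && python3 -m handwheel '[[0.0005,0,0,0,0,0,1],[0.0005,0,0,0,0,0,1]]' >/dev/null && python3 chk.py 6.5 &&  python3 -m handwheel '[[0.0005,0,0,0,0,0,1],[0.0005,0,0,0,0,0,1]]' >/dev/null && python3 chk.py 6.5 &&  python3 -m handwheel '[[0.0005,0,0,0,0,0,1],[0.0005,0,0,0,0,0,1]]' >/dev/null && python3 chk.py 6.5 && python3 -m handwheel '[[0.0005,0,0,0,0,0,1],[0.0005,0,0,0,0,0,1]]' >/dev/null && python3 chk.py 6.5 && python3 -m handwheel '[[0.0005,0,0,0,0,0,1],[0.0005,0,0,0,0,0,1]]' >/dev/null && python3 chk.py 6.5
```

```text
t15.55 adv 90.6 lat -0.1 down 1.8 mm | F tool [-0.5  0.1 -0.5] M [ 0.03 -0.09  0.05] yaw 168.96 pitch 0.0001 open 0.152
t15.72 adv 91.5 lat -0.2 down 1.7 mm | F tool [-0.   0.4 -0.1] M [ 0.02 -0.1   0.05] yaw 168.96 pitch 0.0001 open 0.151
t15.88 adv 92.5 lat -0.1 down 1.7 mm | F tool [-0.7  0.1  0.1] M [-0.03 -0.06  0.01] yaw 168.96 pitch 0.0000 open 0.156
t16.05 adv 93.5 lat -0.2 down 1.7 mm | F tool [ 0.3 -0.4 -0.7] M [-0.   -0.06  0.03] yaw 168.96 pitch 0.0000 open 0.155
t16.22 adv 94.5 lat -0.1 down 1.7 mm | F tool [-0.1  0.1 -1.2] M [-0.03 -0.1  -0.02] yaw 168.96 pitch 0.0000 open 0.149
t16.38 adv 94.9 lat -0.2 down 1.4 mm | F tool [-3.3 -0.2 -0.1] M [-0.04 -0.7   0.  ] yaw 168.96 pitch -0.0011 open 0.150
```

Button contact at adv ≈ 94.7 mm (axial 3.3 N), so the stop should be near 102.7. Compliance is about 5 N/mm, so I'll use 0.5 mm rows and then finer ones.

```bash
sed -i 's/max()>.22/max()>(float(sys.argv[2]) if len(sys.argv)>2 else .22)/' chk.py
python3 -m handwheel '[[0.0005,0,0,0,0,0,1],[0.0005,0,0,0,0,0,1]]' >/dev/null; python3 chk.py 6.5 1.4 && python3 -m handwheel '[[0.0005,0,0,0,0,0,1],[0.0005,0,0,0,0,0,1]]' >/dev/null && python3 chk.py 6.5 1.4 && python3 -m handwheel '[[0.0005,0,0,0,0,0,1],[0.0005,0,0,0,0,0,1]]' >/dev/null && python3 chk.py 6.5 1.4 &&  python3 -m handwheel '[[0.0005,0,0,0,0,0,1],[0.0005,0,0,0,0,0,1]]' >/dev/null && python3 chk.py 6.5 1.4 &&  python3 -m handwheel '[[0.0005,0,0,0,0,0,1],[0.0005,0,0,0,0,0,1]]' >/dev/null && python3 chk.py 6.5 1.4
```

```text
t16.55 adv 95.3 lat -0.1 down 1.0 mm | F tool [-4.9  0.9  2.2] M [-0.06 -1.24 -0.06] yaw 168.96 pitch -0.0024 open 0.150
t16.72 adv 96.2 lat -0.0 down 1.0 mm | F tool [-5.9 -0.3  2.1] M [-0.08 -1.32 -0.02] yaw 168.96 pitch -0.0026 open 0.148
t16.88 adv 97.2 lat -0.1 down 1.0 mm | F tool [-6.  -0.4  1.9] M [-0.15 -1.32 -0.05] yaw 168.96 pitch -0.0027 open 0.149
t17.05 adv 98.2 lat 0.0 down 1.0 mm | F tool [-6.1 -0.2  1.5] M [-0.1  -1.32 -0.03] yaw 168.97 pitch -0.0027 open 0.154
t17.22 adv 99.2 lat -0.0 down 1.0 mm | F tool [-5.   1.1  2.4] M [-0.14 -1.38 -0.02] yaw 168.97 pitch -0.0027 open 0.150
```

```bash

python3 -m handwheel '[[0.0005,0,0.0005,0,0,0,1],[0.0005,0,0,0,0,0,1]]' >/dev/null; python3 chk.py 7.5 1.7 && python3 -m handwheel '[[0.0005,0,0,0,0,0,1],[0.0005,0,0,0,0,0,1]]' >/dev/null && python3 chk.py 7.5 1.7 && python3 -m handwheel '[[0.0005,0,0,0,0,0,1]]' >/dev/null && python3 chk.py 7.5 1.65 &&  python3 -m handwheel '[[0.0005,0,0,0,0,0,1]]' >/dev/null && python3 chk.py 7.5 1.65 &&  python3 -m handwheel '[[0.0003,0,0,0,0,0,1]]' >/dev/null && python3 chk.py 7.5 1.65 &&  python3 -m handwheel '[[0.0003,0,0,0,0,0,1]]' >/dev/null && python3 chk.py 7.5 1.65 &&  python3 -m handwheel '[[0.0003,0,0,0,0,0,1]]' >/dev/null && python3 chk.py 7.5 1.65 && python3 -m handwheel '[[0.0003,0,0,0,0,0,1]]' >/dev/null && python3 chk.py 7.5 1.65
```

```text
t17.38 adv 100.6 lat -0.1 down 1.6 mm | F tool [-4.2 -0.2 -0.6] M [ 0.07 -0.86 -0.02] yaw 168.96 pitch -0.0018 open 0.151
t17.55 adv 102.1 lat -0.1 down 1.9 mm | F tool [-4.   0.3 -0.2] M [-0.04 -0.89  0.01] yaw 168.96 pitch -0.0007 open 0.156
t17.63 adv 102.8 lat -0.1 down 2.0 mm | F tool [-4.8  0.7  0.5] M [-0.02 -0.88  0.02] yaw 168.96 pitch -0.0004 open 0.152
t17.72 adv 103.0 lat -0.2 down 1.9 mm | F tool [-6.6  0.4 -0.3] M [ 0.01 -1.42  0.02] yaw 168.96 pitch -0.0010 open 0.151
t17.80 adv 103.0 lat -0.2 down 1.7 mm | F tool [-6.8  0.3  0.1] M [ 0.01 -1.4  -0.03] yaw 168.96 pitch -0.0016 open 0.153
t17.88 adv 103.1 lat -0.2 down 1.5 mm | F tool [-7.3 -0.7  0.2] M [ 0.02 -1.6   0.  ] yaw 168.95 pitch -0.0022 open 0.150
t17.97 adv 103.1 lat -0.2 down 1.3 mm | F tool [-8.6 -0.6 -0.6] M [ 0.01 -1.77  0.01] yaw 168.96 pitch -0.0027 open 0.153
```

The rod stopped hard at 103.0 mm, 8.3 mm of travel after first contact, so the button should be flush. Backing the command off to relieve the load, then checking.

```bash

python3 -m handwheel '[[-0.0005,0,0,0,0,0,1],[-0.0004,0,0,0,0,0,1],[-0.0002,0,0,0,0,0,1],[0,0,0,0,0,0,1]]' >/dev/null; python3 chk.py 7.5 1.7;  python3 -m handwheel '[[0,0,0,0,0,0,1]]' >/dev/null; python3 chk.py 7.5 1.7
python3 - <<'E'
from h import *
cv2.imwrite("pics/side8.png",snapshot("side")[:,:,::-1])
b=cv2.imread("pics/side8.png")
cv2.imwrite("pics/g8.png",cv2.resize(b[210:270,210:290],(800,600),interpolation=2))
E
```

```text
t18.30 adv 103.0 lat -0.1 down 2.0 mm | F tool [-5.1  0.2 -0.5] M [-0.01 -1.11  0.01] yaw 168.96 pitch -0.0005 open 0.157
t18.38 adv 103.0 lat -0.2 down 2.0 mm | F tool [-6.3 -0.2 -0.4] M [ 0.02 -1.05  0.05] yaw 168.96 pitch -0.0005 open 0.150
```

View pics/g8.png

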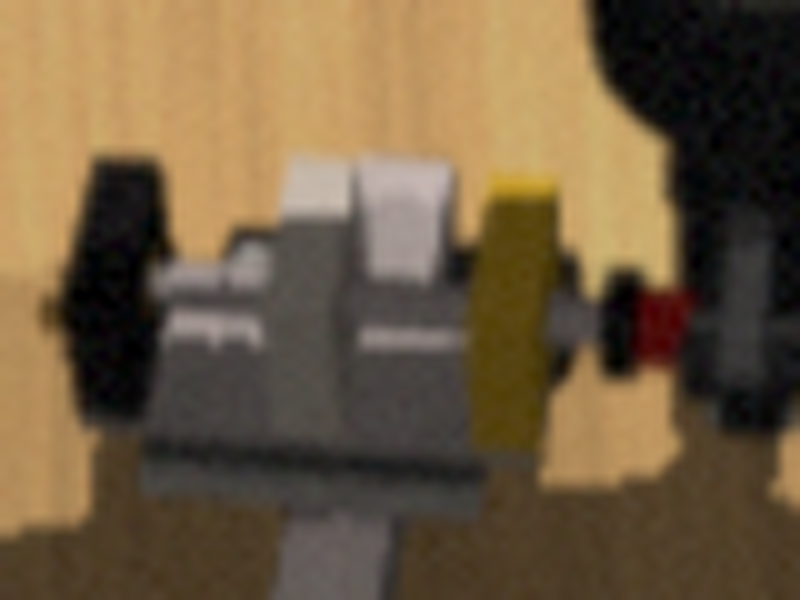

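The brass button is gone from view (it was near crop (150,285)), and the rod runs right up to the black block with the collar short of the yellow one. Relieving the remaining push.

```bash

python3 -m handwheel '[[-0.0004,0,0,0,0,0,1],[-0.0004,0,0,0,0,0,1],[0,0,0,0,0,0,1]]' >/dev/null; python3 chk.py 7.5 1.7;  python3 -m handwheel '[[0,0,0,0,0,0,1]]' 25 >/dev/null; python3 chk.py 7.5 1.7;python3 -m handwheel '[[0,0,0,0,0,0,1],[0,0,0,0,0,0,1]]' >/dev/null; python3 chk.py 7.5 1.7
```

```text
t18.68 adv 102.9 lat -0.1 down 2.5 mm | F tool [-1.5  0.1 -1.5] M [ 0.   -0.52 -0.01] yaw 168.97 pitch 0.0010 open 0.150
t18.77 adv 102.9 lat -0.1 down 2.6 mm | F tool [-2.3  0.2 -2. ] M [-0.02 -0.47  0.03] yaw 168.96 pitch 0.0010 open 0.149
t18.93 adv 102.8 lat -0.1 down 2.5 mm | F tool [-1.8  0.1 -0.5] M [ 0.01 -0.31  0.01] yaw 168.96 pitch 0.0009 open 0.153
```

```bash

python3 -m handwheel '[[-0.0002,0,-0.0004,0,0,0,1],[0,0,0,0,0,0,1]]' >/dev/null; python3 chk.py 7.5 1.7;  python3 -m handwheel '[[0,0,0,0,0,0,0.8],[0,0,0,0,0,0,0.7],[0,0,0,0,0,0,0.6],[0,0,0,0,0,0,0.5],[0,0,0,0,0,0,0.4],[0,0,0,0,0,0,0.4],[0,0,0,0,0,0,0.4]]' >/dev/null; python3 chk.py 7.5 1.7
python3 - <<'E'
from h import *
cv2.imwrite("pics/side9.png",snapshot("side")[:,:,::-1])
b=cv2.imread("pics/side9.png")
cv2.imwrite("pics/g9.png",cv2.resize(b[200:275,210:310],(800,600),interpolation=2))
E
```

```text
t19.10 adv 102.7 lat -0.1 down 2.2 mm | F tool [-1.2 -0.2 -0.4] M [-0.   -0.17 -0.01] yaw 168.97 pitch 0.0011 open 0.150
t19.68 adv 102.2 lat -0.1 down 1.8 mm | F tool [ 0.8 -0.4 -1.9] M [ 0.03 -0.03 -0.04] yaw 168.96 pitch 0.0000 open 0.600
```

View pics/g9.png

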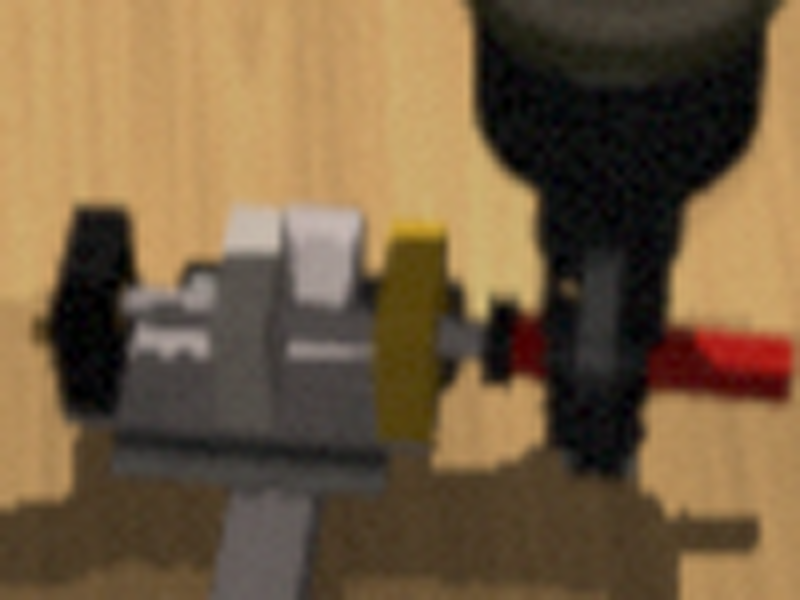

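Released with the element in place and the fingers clear on both sides. Retreating straight up.

```bash

python3 -m handwheel '[[0,0,-0.004,0,0,0,0.4],[0,0,-0.008,0,0,0,0.4],[0,0,-0.014,0,0,0,0.4],[0,0,-0.02,0,0,0,0.4],[0,0,-0.03,0,0,0,0.4],[0,0,-0.04,0,0,0,0.4],[0,0,-0.03,0,0,0,0.4],[-0.03,0,0,0,0,0,0.4],[-0.03,0,0,0,0,0,0.4],[0,0,0,0,0,0,0.4],[0,0,0,0,0,0,0.4]]' ; python3 chk.py 7.5 1.7
python3 - <<'E'
from h import *
cv2.imwrite("pics/side10.png",snapshot("side")[:,:,::-1]);cv2.imwrite("pics/top10.png",snapshot("top")[:,:,::-1])
b=cv2.imread("pics/side10.png")
cv2.imwrite("pics/g10.png",cv2.resize(b[200:275,210:310],(800,600),interpolation=2))
E
```

```text
time_s: 20.65
tcp_pos: [0.637, -0.0408, 0.2067]
tool_rot: [[-0.981, 0.192, -0.001], [0.192, 0.981, -0.001], [0.001, -0.001, -1.0]]
wrist_force: [-0.5, 0.4, 0.0]
opening: 0.599
t20.65 adv 41.6 lat -0.6 down -143.9 mm | F tool [ 0.5  0.3 -1.6] M [ 0.01  0.03 -0.02] yaw 168.93 pitch 0.0006 open 0.599
```

View pics/g10.png

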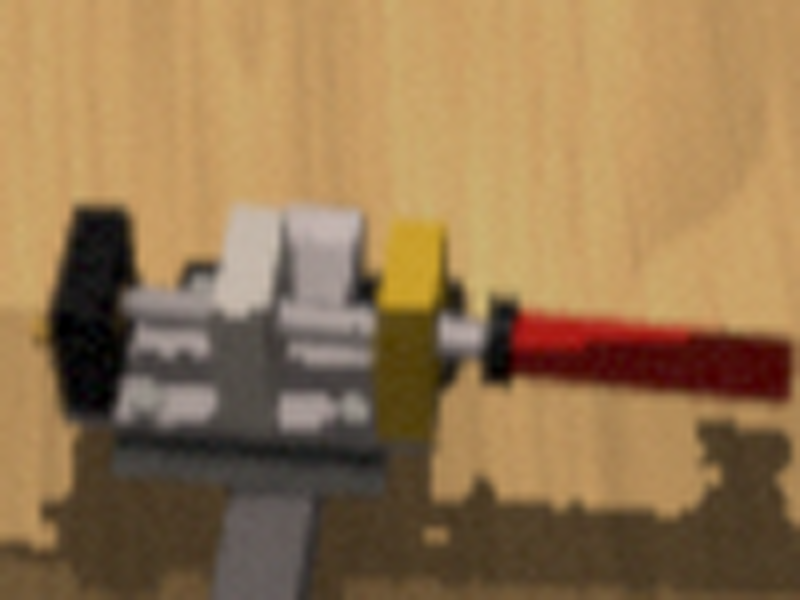

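View pics/top10.png

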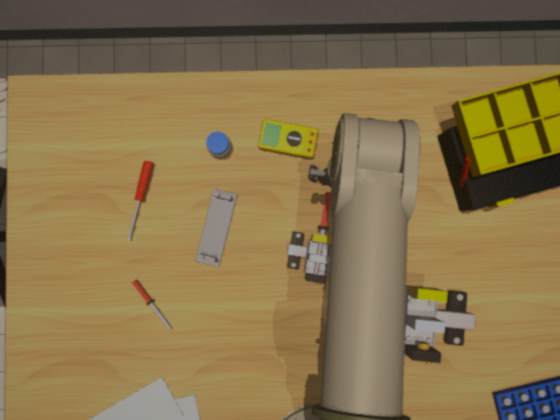

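The rod runs through both blocks up to the black one with no brass showing in front. The collar gap, crop 440 to 485, is about 13 mm, which is the stated flush value. The bystanders in view haven't moved: multimeter (289,139), jar (218,145), screwdriver (141,200). Handing in.

```bash
python3 -c "
from bench import *
s=state();print(s['wrist_force'],s['time_s'],abs(s['dq']).max());print(job_done())"
```

```text
[-0.33247763 -0.35835802  0.25807303] 20.75 0.017182650942005596
the job is handed in; nothing more can be done
None
```

I gripped the larger element by its red sleeve and lifted it out of the cradle. I threaded it through the yellow and white blocks of the middle-sized mount, drove the contact in, released the element and backed the arm away. I handed the job in at 20.75 s; no verdict was reported.

**Contact:** The rod met the button at about 94.7 mm of advance and stopped hard at 103.0 mm. That is 8.3 mm of travel for a nominal 8 mm button. In the last side view no brass shows in front of the black block. The collar gap measures about 13 mm, which matches the stated fully-in value.

**Forces:** The highest wrist force I read while pushing was about 8.6 N, against the 15 N limit. On entry the rod touched the top edge of the yellow hole, and I lowered it 1.5 mm to clear it. Wrist force at hand-in was near zero.

**Bystanders:** The multimeter, jar and screwdriver look unmoved in the last top view. The arm hid the spool there; the gripper passed well above its height and I felt no contact, but I have no final picture of it.

**Not measured directly:** The contact joint value and the element's alignment are judged only from pictures and the arm's position. One disagreement is that the rod sat about 1–1.5 mm off from where I predicted it in the side view, which is within the stated 2 mm camera calibration.

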